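# Seat the round-bottomed flasks in their heating mantles

## Task

Set up the mantles for the next heating: take the three round-bottomed flasks off their cork rings and set each one gently, upright and fully home, in the heating mantle of its own size - small in small, medium in medium, large in large. Leave the flat-bottomed conical flask, the beaker and the reagent bottle standing where they are.

Things in the scene. Friction and masses are not known exactly. Their poses are not given: they have to be found in the camera images.
- flask_small_bulb (a point): small round-bottomed flask, clear glass, about 55 g: ball bulb 51 mm across, upright neck 28 mm across, frosted (bead of 31 mm in its top 3 mm); 95 mm tall. Point: centre of the bulb, 25.5 mm above its foot, 69.5 mm below its mouth; z up the neck. Bare neck to grip: top 35 mm. Starts upright on a loose cork ring 80 mm across, 28 mm high, which may stay or shift; lifts straight out
- flask_medium_bulb (a point): medium round-bottomed flask, clear glass, about 80 g: ball bulb 64 mm across, upright neck 28 mm across, frosted (bead of 31 mm in its top 3 mm); 110 mm tall. Point: centre of the bulb, 32 mm above its foot, 78 mm below its mouth; z up the neck. Bare neck to grip: top 36 mm. Starts upright on a loose cork ring 95 mm across, 28 mm high, which may stay or shift; lifts straight out
- flask_large_bulb (a point): large round-bottomed flask, clear glass, about 130 g: ball bulb 85 mm across, upright neck 28 mm across, frosted (bead of 31 mm in its top 3 mm); 140 mm tall. Point: centre of the bulb, 42.5 mm above its foot, 97.5 mm below its mouth; z up the neck. Bare neck to grip: top 45 mm. Starts upright on a loose cork ring 114 mm across, 28 mm high, which may stay or shift; lifts straight out
- mantle_small_nest (a point): small heating mantle, fixed: grey round housing 110 mm across, 66.5 mm high, black control panel standing out 14 mm on its -x side (more or less facing the robot); in its top a hard dark half-ball bowl about 56 mm across that fits the small flask. Point: where the bulb's centre lies when that flask is fully home, on the bowl's axis, 4 mm above the rim and 70.5 mm above the bench; z up
- mantle_medium_nest (a point): medium heating mantle, fixed: grey round housing 125 mm across, 73 mm high, black control panel standing out 14 mm on its -x side (more or less facing the robot); in its top a hard dark half-ball bowl about 69 mm across that fits the medium flask. Point: where the bulb's centre lies when that flask is fully home, on the bowl's axis, 4 mm above the rim and 77 mm above the bench; z up
- mantle_large_nest (a point): large heating mantle, fixed: grey round housing 145 mm across, 83.5 mm high, black control panel standing out 14 mm on its -x side (more or less facing the robot); in its top a hard dark half-ball bowl about 90 mm across that fits the large flask. Point: where the bulb's centre lies when that flask is fully home, on the bowl's axis, 4 mm above the rim and 87.5 mm above the bench; z up
- conical_flask_mid (a point): bystander: conical (flat-bottomed) clear glass flask standing on the bench, 85 mm across at the foot, neck 34 mm across, 140 mm tall; the point is on its axis half-way up, 70 mm above the bench; z is up
- beaker_mid (a point): bystander: clear glass beaker standing on the bench, 70 mm across (74 mm at the rim), 95 mm tall; the point is on its axis half-way up, 47.5 mm above the bench; z is up
- reagent_bottle_mid (a point): bystander: square white plastic reagent bottle, 60 by 60 mm and 137 mm tall, to the robot's left of the work; the point is on its axis half-way up; z is up
Not all that is in view belongs to the job. Leave any green or turquoise look-alike of the part that bears flask_large_bulb alone.

How it is judged:
By the outcome, as a careful person would: the job done as asked, in the order asked, and still so for the second after the job is handed in, with the robot touching nothing.
It also fails if it takes over 96 s, if anything falls off the work surface, if the arm or the gripper's body presses on something with over 40 N, if the wrist force passes 120 N, or if a joint passes its speed limit or range.

## Robot

A 6-joint arm with a two-finger parallel gripper is mounted at the origin on the work surface. World frame = base frame: x ahead of the robot, y to its left, z up, the work surface at z = 0. Lengths are in m, angles in rad, forces in N, time in s.
With the tool pointing down it reaches from about 0.275 to 0.85 m from the base axis. Payload 19 kg.
Tool frame: the origin (TCP) lies at the very end of the fingers, on their centre line; the grasp point (between the pads) lies 19 mm behind it (grip_point_offset is the distance from the TCP to the grasp point, in m); x points along the fingers, z is the direction in which the jaws open and shut, and the axes are right-handed (so a half turn about x gives the same grasp; the last joint's range is limited). The gripper opens to 85 mm and grips with 20 to 120 N. Pads are 22 mm wide; open, the fingers measure 114 mm over their backs; the gripper's body (76 mm by 85 mm) begins 54 mm behind the grasp point. The pads swing forward as they close: fully open they stand 13 mm farther back than shut.
Start: joints at [1.002, 0.15, 1.437, -0, 1.554, -0.134], TCP at [0.242, 0.521, 0.231] pointing down, gripper open.
Joint ranges: [-2.8, 2.8], [-0.68, 2.1], [0.12, 2.68], [-1.39, 4.53], [0.16, 2.79], [-2.81, 2.81]. Speed limits (rad/s): [1.89, 1.89, 2.22, 3.01, 3.01, 3.01].

## Interface

Orientations are given as a unit quaternion [x, y, z, w].
In Python, from station import sense, grab_frame, camera_params, job_done, silhouettes, mark_of, grip_point_offset gives the robot as it stands. The module is installed in compiled form; this text tells all that it offers.
- The arm moves only by the tool apply_moves, never from a script. Its argument "rows" is a list of rows, each a list of 6 numbers: the shift along the tool's x, y, z in m, then the turn, a rotation vector about the tool's x, y, z in units of 8 degrees (1.0 is 8 degrees). In form: [[tx, ty, tz, ax, ay, az], ...]. A call has 1 to 12 rows; each row is the pose to reach, as a shift and turn from the pose commanded when the call began, along the tool's axes at that moment; what a row does not reach only later rows make up. A row lasts 1/10 s, in which the tool goes at most 50 mm and 8.59 degrees, less where a joint would pass 70% of its speed; a pose out of reach is approached as far as the arm can. A call with a gripper value outside its range is refused whole. "grip" is the opening, from -1 (shut) to 1 (fully open), set as the call begins (left out, the last holds). The fingers move at their own pace and stop on an object; "newtons" is the grip in N (left out, the last holds). Time passes only in rows, so rows that repeat a pose let the fingers close. It gives the time, the measured TCP pose, the force and the opening at its end, in the units of the state.
- sense(): the state, without advancing time (a new reading comes with each control period).
- grab_frame(name): name is "scene" or "top" or "wrist"; returns the picture (480x640x3 uint8, red, green, blue); there is no depth.
- camera_params(name): a dict with "fx", "fy", "cx", "cy" (pixels), "origin" and "attitude" of the camera in the world; the wrist camera has in their place "mount" (4x4, takes a point from camera to tool coordinates, whose origin is the TCP and whose axes are the tool frame's). Camera axes: x right, y down, z forward; pixel columns grow to the right and rows downward; lengths in m; the calibration is good to about 2 mm. The wrist camera is an equidistant fisheye: a pixel r from the principal point sees the ray r / f radians off the axis. A picture is of the moment at which its call begins: read the wrist's pose just before it. camera_params takes no time and is no camera call.
- job_done(): hands the job in, once; it reports no verdict.
Trained networks look in the newest picture that a camera, given by its name, has taken for a name from the list of things; names that differ only in an ending like _2 or _b are one class to them, and where a whole thing is asked for, a point or a joint stands for the part that bears it (a point fixed in the world has none). Each returns a list of dicts, best first, with "confidence" (0 to 1); they miss things now and then, are a little off and sometimes report something else, mostly with a low value. They report only what shows in the picture. A call takes as long as a camera call. They do not tell look-alikes from the thing itself.
- silhouettes(label, camera): "mask" (480x640 bool, what is visible of it) and "pixel" ([column, row] in pixels, amid what is visible of it).
- mark_of(label, camera): "pixel" ([column, row] in pixels: a listed point, or the origin of a listed thing).
The state is a dict: "clock": time; "joint_positions": joint angles; "qvel": joint speeds; "tau": joint torques, N m; "eef_pos": TCP position; "ee_rot": TCP orientation; "force": force on the tool from outside, world axes, zero at the start; "ft_torque": the same for the moment, N m; "gripper_width": opening from 0.0 (shut) to 1.0 (fully open).
Only numpy, scipy, OpenCV 4.12 (cv2) and the standard library are available. Lean on these libraries where they do the work, as an engineer would, in place of code of your own. Each camera call takes 0.05 s, during which the arm holds its last target.

## Working session

There is one attempt and no reset: what is moved stays moved. The work goes in short steps, Python scripts to look and compute and a tool call to move; the robot and the scene stay as the last step left them, time stands still between calls to the robot, and variables do not carry over. Pictures are saved under pics/ and viewed, and the job is handed in when it is done.

Besides the shell and the picture viewer there is one more tool, called after "Call:" as a command line: name --pt "numbers of a row" for each row, then --argument value for the rest. apply_moves: Moves the arm, as the interface text tells. Its arguments: {"type":"object","properties":{"rows":{"type":"array","items":{"type":"array","items":{"type":"number"}}},"grip":{"type":"number"},"newtons":{"type":"number"}},"required":["rows"]}

```bash
mkdir -p pics; python3 - <<'E'
from station import *
import cv2
s=sense(); print(s)
print(grip_point_offset if not callable(grip_point_offset) else grip_point_offset())
for c in ["scene","top","wrist"]:
    print(c,camera_params(c))
    im=grab_frame(c); cv2.imwrite(f"pics/{c}0.png",im[:,:,::-1])
E
```

```text
{'clock': 0.0, 'joint_positions': array([ 1.00199341e+00,  1.50966123e-01,  1.43800499e+00, -7.85026172e-06,
        1.55382488e+00, -1.33998531e-01]), 'qvel': array([ 5.35396861e-04, -1.72439022e-03,  5.10782069e-04, -4.86188654e-05,
        6.63788195e-04, -4.39598813e-04]), 'tau': array([-5.31910828e-04, -7.13061690e+01, -5.70881832e+01, -2.83422787e-04,
        8.83346511e-03, -7.13099007e-05]), 'eef_pos': array([0.24209409, 0.52127838, 0.23069975]), 'ee_rot': array([-0.38056508,  0.59646209,  0.38020224,  0.59569242]), 'force': array([-0.00100501,  0.39219896, -0.32616709]), 'ft_torque': array([ 0.01588386, -0.01102562,  0.02350565]), 'gripper_width': 0.9993722494529743}
0.0187
scene {'fx': 475.12011392152914, 'fy': 475.12011392152914, 'cx': 323.55199373775105, 'cy': 238.36693815072314, 'origin': array([ 0.90390182, -0.80944225,  0.77544218]), 'attitude': array([ 0.85919153,  0.20750439, -0.11937993, -0.45219496])}
top {'fx': 592.235643721404, 'fy': 592.235643721404, 'cx': 305.7293004218955, 'cy': 246.4725201784728, 'origin': array([0.32299251, 0.08625647, 1.51576813]), 'attitude': array([-0.69972251,  0.71324575, -0.02926056,  0.02850848])}
wrist {'fx': 371.64829954431775, 'fy': 371.64829954431775, 'cx': 318.9151610011464, 'cy': 246.17404143081058, 'mount': array([[-4.85260872e-04, -3.21990184e-01,  9.46742883e-01,
        -1.43686155e-01],
       [-7.39241083e-04, -9.46742620e-01, -3.21990474e-01,
         8.29701794e-02],
       [ 9.99999609e-01, -8.56120612e-04,  2.21388777e-04,
        -8.58754925e-04],
       [ 0.00000000e+00,  0.00000000e+00,  0.00000000e+00,
         1.00000000e+00]])}
```

View pics/scene0.png

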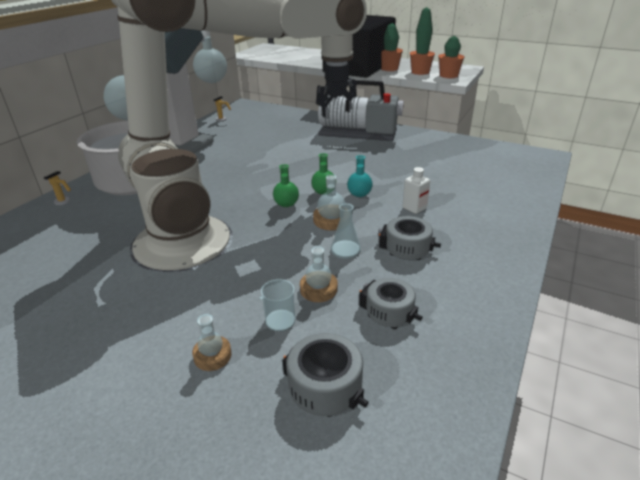

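View pics/top0.png

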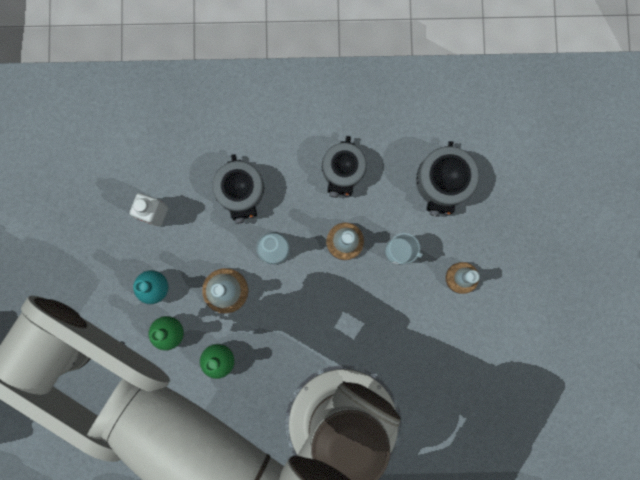

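View pics/wrist0.png

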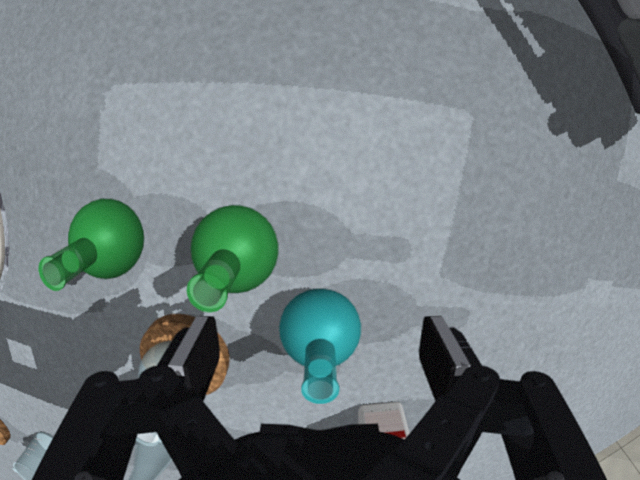

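The top view shows the three glass flasks on cork: large at about (225,290), medium (345,240) and small (463,277). The mantles are medium (238,186), small (344,163) and large (449,176). The bystanders are the conical flask (273,248), beaker (403,249) and bottle (148,208). The green and turquoise look-alikes at (150,287), (166,332) and (217,361) stand on the bare bench.

```bash
cat > h.py <<'E'
import numpy as np, cv2
from scipy.spatial.transform import Rotation as R
from station import *
def ray(cam,px):
    p=camera_params(cam); px=np.asarray(px,float)
    d=np.array([(px[0]-p['cx'])/p['fx'],(px[1]-p['cy'])/p['fy'],1.])
    r=R.from_quat(p['attitude']).apply(d); return np.array(p['origin']),r/np.linalg.norm(r)
def atz(cam,px,z):
    o,d=ray(cam,px); return o+d*(z-o[2])/d[2]
def proj(cam,P):
    p=camera_params(cam); q=R.from_quat(p['attitude']).inv().apply(np.asarray(P)-p['origin'])
    return np.array([p['fx']*q[...,0]/q[...,2]+p['cx'],p['fy']*q[...,1]/q[...,2]+p['cy']]).T
def tri(a,b):
    (o1,d1),(o2,d2)=a,b
    A=np.stack([d1,-d2],1); t=np.linalg.lstsq(A,o2-o1,rcond=None)[0]
    p,q=o1+t[0]*d1,o2+t[1]*d2
    return (p+q)/2,np.linalg.norm(p-q)
E
python3 - <<'E'
from h import *
np.set_printoptions(precision=4,suppress=True)
Z=dict(mantle_small_nest=.0705,mantle_medium_nest=.077,mantle_large_nest=.0875,conical_flask_mid=.07,beaker_mid=.0475,reagent_bottle_mid=.0685)
for c in ["top","scene"]: grab_frame(c)
for n in ["flask_small_bulb","flask_medium_bulb","flask_large_bulb"]+list(Z):
    r={}
    for c in ["top","scene"]:
        r[c]=mark_of(n,c)
        print(n,c,[(np.round(d['pixel'],1),round(d['confidence'],2)) for d in r[c][:4]], [atz(c,d['pixel'],Z[n]) for d in r[c][:1]] if n in Z else '')
    if r['top'] and r['scene']: print('  tri',tri(ray('top',r['top'][0]['pixel']),ray('scene',r['scene'][0]['pixel'])))
print(sense()['clock'])
E
```

```text
flask_small_bulb top [(array([461.6, 275. ]), 0.87)] 
flask_small_bulb scene [(array([208.3, 344.8]), 0.58), (array([280.7, 305.1]), 0.26)] 
  tri (array([ 0.3608, -0.308 ,  0.0369]), np.float64(0.011704789016855906))
flask_medium_bulb top [(array([346.1, 240.4]), 0.57)] 
flask_medium_bulb scene [(array([318.7, 274.4]), 0.96), (array([348.3, 231.7]), 0.65)] 
  tri (array([ 0.4578, -0.0161,  0.05  ]), np.float64(0.0037384991944921543))
flask_large_bulb top [(array([168.8, 334.7]), 0.69), (array([217.5, 356.2]), 0.63), (array([221.1, 292.6]), 0.58), (array([154. , 285.8]), 0.57)] 
flask_large_bulb scene [(array([321.3, 183. ]), 0.93), (array([285.5, 191.5]), 0.87), (array([359.2, 177.7]), 0.83), (array([331.7, 204.2]), 0.68)] 
  tri (array([0.2322, 0.4259, 0.0409]), np.float64(0.0010488659269205338))
mantle_small_nest top [(array([342.1, 164.2]), 0.73)] [array([ 0.644 , -0.0104,  0.0705])]
mantle_small_nest scene [(array([389.1, 289.8]), 0.73)] [array([ 0.6413, -0.0156,  0.0705])]
  tri (array([ 0.6424, -0.0116,  0.0682]), np.float64(0.004677729761876897))
mantle_medium_nest top [(arra
[... 604 characters left out ...]
([348. , 232.9]), 0.77), (array([408.6, 226.8]), 0.17)] [array([0.458 , 0.1549, 0.07  ])]
  tri (array([0.447 , 0.1718, 0.0563]), np.float64(0.005923220858357162))
beaker_mid top [(array([402.9, 249.1]), 0.6), (array([271.7, 245.7]), 0.36)] [array([ 0.4321, -0.1579,  0.0475])]
beaker_mid scene [(array([281.3, 305.6]), 0.59)] [array([ 0.4354, -0.1494,  0.0475])]
  tri (array([ 0.4349, -0.1551,  0.0517]), np.float64(0.007505145538994594))
reagent_bottle_mid top [(array([148. , 209.5]), 0.82)] [array([0.5403, 0.4705, 0.0685])]
reagent_bottle_mid scene [(array([415.6, 187.2]), 0.69)] [array([0.5362, 0.483 , 0.0685])]
  tri (array([0.5397, 0.4687, 0.0761]), np.float64(0.0011051225089110303))
1.15
```

```bash
python3 - <<'E'
from h import *
t=cv2.imread('pics/top0.png'); s=cv2.imread('pics/scene0.png')
def tile(im,cs,h=24): return np.hstack([cv2.resize(im[y-h:y+h,x-h:x+h],(264,264),interpolation=cv2.INTER_CUBIC) for x,y in cs])
top=tile(t,[(463,277),(345,240),(225,290)],32)
b=tile(s,[(210,340),(318,272),(330,203)],32)
cv2.imwrite('pics/crop1.png',np.vstack([top,b]))
m=tile(t,[(344,163),(238,186),(449,176)],40); m2=tile(s,[(391,300),(409,236),(325,368)],50)
cv2.imwrite('pics/crop2.png',np.vstack([m,m2]))
E
```

```text
(no output)
```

View pics/crop1.png

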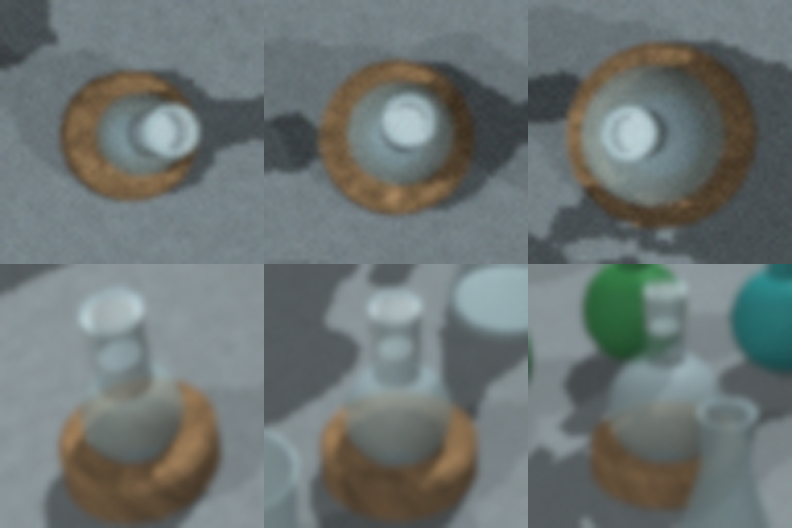

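View pics/crop2.png

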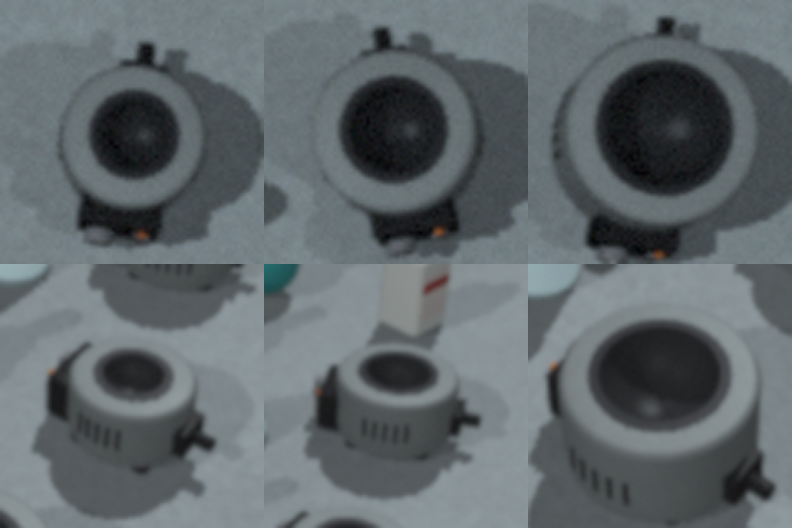

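```bash
python3 - <<'E'
from h import *
np.set_printoptions(precision=4,suppress=True)
t=cv2.imread('pics/top0.png'); s=cv2.imread('pics/scene0.png')
M={'small':((344,163),.0665,(391,293),.055,.028),'medium':((238,186),.073,(409,228),.0625,.0345),'large':((449,176),.0835,(325,360),.0725,.045)}
def bowl(im,c,thr):
    g=cv2.GaussianBlur(cv2.cvtColor(im,6),(0,0),.7); x,y=c
    m=np.zeros_like(g); h=32; m[y-h:y+h,x-h:x+h]=(g[y-h:y+h,x-h:x+h]<thr)
    n,l,st,ce=cv2.connectedComponentsWithStats(m); k=l[y,x]
    cn=max(cv2.findContours((l==k).astype(np.uint8),0,1)[0],key=cv2.contourArea)
    return cv2.fitEllipse(cn)
for n,(c,z,c2,R0,rb) in M.items():
    for th in (65,80,90):
        e=bowl(t,c,th); e2=bowl(s,c2,th)
        print(n,th,e[0],e[1],e2[0],e2[1],atz('top',e[0],z),atz('scene',e2[0],z), 'r',np.mean(e[1])/2/592*(1.516-z),'exp',rb)
F={'small':((472.2,276.8),(205.2,319.2),.0695),'medium':((348,237.3),(317.8,250.2),.078),'large':((218,290.2),(331.2,177.5),.0975)}
for n,(a,b,h) in F.items():
    p,e=tri(ray('top',a),ray('scene',b)); print(n,'mouth',p,e,'bulb z',p[2]-h)
E
```

```text
small 65 (344.3588562011719, 163.34327697753906) (25.323699951171875, 25.716493606567383) (391.0052490234375, 291.0094299316406) (14.111468315124512, 24.596904754638672) [ 0.647  -0.0163  0.0665] [ 0.6452 -0.0131  0.0665] r 0.03124271983190163 exp 0.028
small 80 (344.3016052246094, 163.25082397460938) (26.455883026123047, 26.880767822265625) (390.960205078125, 291.4161071777344) (16.599735260009766, 26.530803680419922) [ 0.6472 -0.0162  0.0665] [ 0.6457 -0.0145  0.0665] r 0.032648427113487914 exp 0.028
small 90 (344.3325500488281, 163.3419647216797) (27.229816436767578, 27.64295196533203) (390.9681396484375, 291.4951477050781) (17.414844512939453, 28.126667022705078) [ 0.647  -0.0163  0.0665] [ 0.6458 -0.0148  0.0665] r 0.033588715286673725 exp 0.028
medium 65 (236.90464782714844, 184.7178192138672) (30.790721893310547, 31.037731170654297) (409.3427429199219, 226.56930541992188) (12.848169326782227, 25.706785202026367) [0.5971 0.2503 0.073 ] [0.5958 0.2522 0.073 ] r 0.03767671358585358 exp 0.0345
medium 80 (236.951416015625, 184.7223358154297) (31.84172821044922, 32.31953811645508) (
[... 721 characters left out ...]
20214844, 41.30473327636719) (324.0282287597656, 359.6610107421875) (39.521121978759766, 50.941890716552734) [ 0.6111 -0.2732  0.0835] [ 0.6101 -0.2736  0.0835] r 0.04961867033629805 exp 0.045
large 90 (449.9568786621094, 174.2624053955078) (41.441200256347656, 42.13737869262695) (324.0909423828125, 359.8771667480469) (40.49774169921875, 52.305023193359375) [ 0.6111 -0.2733  0.0835] [ 0.6105 -0.274   0.0835] r 0.05056009896300935 exp 0.045
small mouth [ 0.3592 -0.3091  0.1099] 0.0019765721660314262 bulb z 0.0404036331319797
medium mouth [ 0.458  -0.016   0.1228] 0.0025120318864622817 bulb z 0.04476436226458026
large mouth [0.339  0.2884 0.1477] 0.002651131446103287 bulb z 0.05015738244647602
```

```bash
cat >> h.py <<'E'
def go(target,yawjaw=None,flip=False):
    """print shift in tool axes & turn (8deg units) from current (assumed commanded) pose to target TCP pointing down, jaw dir angle yawjaw in world"""
    s=sense(); Rt=R.from_quat(s['ee_rot']); p=s['eef_pos']
    d=Rt.inv().apply(np.asarray(target)-p)
    if yawjaw is None: Rg=Rt
    else:
        x=np.array([0,0,-1.]); z=np.array([np.cos(yawjaw),np.sin(yawjaw),0]); y=np.cross(z,x)
        Rg=R.from_matrix(np.stack([x,y,z],1))
    rv=(Rt.inv()*Rg).as_rotvec()/np.deg2rad(8)
    print('shift',np.round(d,4),'turn',np.round(rv,3),'t',s['clock'],'F',np.round(s['force'],2),'g',s['gripper_width'])
    return d,rv
E
python3 - <<'E'
from h import *
np.set_printoptions(precision=4,suppress=True)
s=sense(); M=R.from_quat(s['ee_rot']).as_matrix(); print(M, np.arctan2(M[1,2],M[0,2]))
for y in (-np.pi/2,0,-np.pi/4): go([.359,-.309,.21],y)
E
```

```text
[[-0.0001 -0.907   0.4212]
 [-0.0001  0.4212  0.907 ]
 [-1.      0.     -0.0002]] 1.1360125451593452
shift [ 0.0214 -0.4557 -0.704 ] turn [19.386 -0.     0.001] t 1.15 F [0.32 0.24 0.41] g 0.9997278640345496
shift [ 0.0214 -0.4557 -0.704 ] turn [ 8.136 -0.001  0.001] t 1.15 F [0.32 0.24 0.41] g 0.9997278640345496
shift [ 0.0214 -0.4557 -0.704 ] turn [13.761 -0.001  0.001] t 1.15 F [0.32 0.24 0.41] g 0.9997278640345496
```

Call:
apply_moves --pt "-0.002 -0.026 -0.024 0.68 0 0" --pt "-0.005 -0.055 -0.05 1.36 0 0" --pt "-0.008 -0.084 -0.076 2.03 0 0" --pt "-0.01 -0.113 -0.102 2.71 0 0" --pt "-0.013 -0.141 -0.128 3.39 0 0" --pt "-0.015 -0.17 -0.154 4.07 0 0" --pt "-0.018 -0.198 -0.179 4.75 0 0" --pt "-0.02 -0.226 -0.205 5.42 0 0" --pt "-0.023 -0.254 -0.23 6.1 0 0" --pt "-0.025 -0.282 -0.256 6.78 0 0" --pt "-0.028 -0.31 -0.281 7.46 0 0" --pt "-0.03 -0.339 -0.307 8.136 0 0" --grip 1

```text
clock: 2.35
eef_pos: [0.4207, 0.0988, 0.2617]
ee_rot: [0.001, 0.707, -0.001, 0.707]
force: [1.5, -0.2, 0.1]
gripper_width: 1.0
```

Call:
apply_moves --pt "0.003 -0.03 -0.004 0 0 0" --pt "0.007 -0.065 -0.009 0 0 0" --pt "0.012 -0.1 -0.015 0 0 0" --pt "0.016 -0.135 -0.02 0 0 0" --pt "0.021 -0.17 -0.026 0 0 0" --pt "0.026 -0.205 -0.031 0 0 0" --pt "0.031 -0.24 -0.037 0 0 0" --pt "0.036 -0.275 -0.042 0 0 0" --pt "0.041 -0.31 -0.048 0 0 0" --pt "0.045 -0.345 -0.053 0 0 0" --pt "0.049 -0.38 -0.058 0 0 0" --pt "0.052 -0.408 -0.062 0 0 0"

```text
clock: 3.55
eef_pos: [0.3577, -0.3096, 0.2091]
ee_rot: [0.0, 0.707, -0.0, 0.707]
force: [1.1, 1.2, 0.4]
gripper_width: 0.995
```

```bash
cat >> h.py <<'E'
def wproj(P,s=None):
    s=s or sense(); p=camera_params('wrist'); M=np.array(p['mount'])
    T=R.from_quat(s['ee_rot']).inv().apply(np.atleast_2d(P)-s['eef_pos'])
    c=(T-M[:3,3])@M[:3,:3]
    rho=np.hypot(c[:,0],c[:,1]); th=np.arctan2(rho,c[:,2]); k=p['fx']*th/np.maximum(rho,1e-9)
    return np.stack([p['cx']+k*c[:,0],p['cy']+k*c[:,1]],1)
def circ(c,r,n=40):
    a=np.linspace(0,2*np.pi,n,endpoint=False); return np.stack([c[0]+r*np.cos(a),c[1]+r*np.sin(a),0*a+c[2]],1)
def overlay(cam,items,fn):
    s=sense(); im=grab_frame(cam)[:,:,::-1].copy()
    cols=[(0,0,255),(0,255,255),(255,0,255),(0,255,0)]
    for i,(c,r) in enumerate(items):
        pts=wproj(circ(c,r),s) if cam=='wrist' else proj(cam,circ(c,r))
        for q in pts:
            if abs(q).max()<2000: cv2.circle(im,tuple(int(round(v)) for v in q),0,cols[i%4],-1)
    cv2.imwrite(fn,im); return im
E
python3 - <<'E'
from h import *
c=(.359,-.309)
overlay('wrist',[((*c,.110),.0155),((*c,.028),.04),((*c,.0404),.0255)],'pics/w1.png'); print(sense()['eef_pos'],sense()['clock'])
E
```

```text
[ 0.35718231 -0.31228993  0.20836604] 3.6
```

View pics/w1.png

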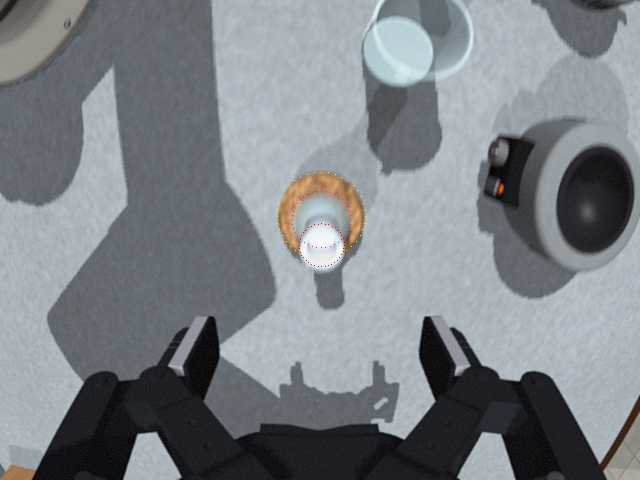

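```bash
python3 - <<'E'
import cv2
im=cv2.imread('pics/w1.png'); cv2.imwrite('pics/w1c.png',cv2.resize(im[160:290,260:390],(780,780)[::1],interpolation=cv2.INTER_CUBIC)[:600])
E
```

```text
(no output)
```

View pics/w1c.png

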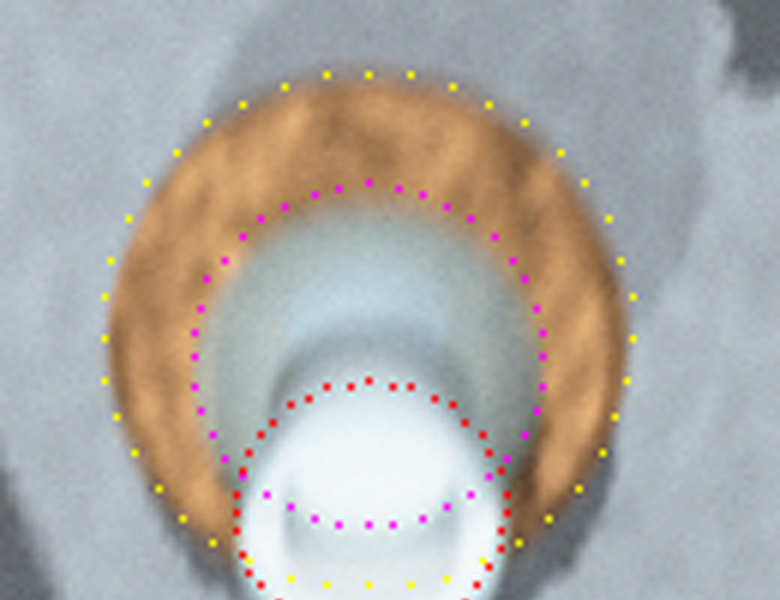

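Call:
apply_moves --pt "0.01 0 0.001 0 0 0" --pt "0.03 -0.001 0.001 0 0 0" --pt "0.05 -0.001 0.001 0 0 0" --pt "0.06 -0.001 0.001 0 0 0" --pt "0.06 -0.001 0.001 0 0 0" --pt "0.06 -0.001 0.001 0 0 0"

```text
clock: 4.2
eef_pos: [0.3596, -0.3086, 0.1499]
ee_rot: [-0.0, 0.707, -0.0, 0.707]
force: [0.4, -0.6, 0.3]
gripper_width: 1.001
```

```bash
python3 - <<'E'
from h import *
go([.359,-.309,.078],0)
E
```

```text
shift [ 0.0719 -0.0004 -0.0006] turn [0.003 0.002 0.004] t 4.2 F [ 0.42 -0.64  0.34] g 1.0014572183349542
```

Call:
apply_moves --pt "0.015 0 0 0 0 0" --pt "0.035 0 0 0 0 0" --pt "0.055 0 0 0 0 0" --pt "0.068 0 0 0 0 0" --pt "0.072 0 0 0 0 0" --pt "0.072 0 0 0 0 0"

```text
clock: 4.8
eef_pos: [0.3595, -0.3089, 0.0777]
ee_rot: [-0.0, 0.707, -0.0, 0.707]
force: [-0.6, 0.2, 0.8]
gripper_width: 1.001
```

Call:
apply_moves --pt "0 0 0 0 0 0" --pt "0 0 0 0 0 0" --pt "0 0 0 0 0 0" --pt "0 0 0 0 0 0" --pt "0 0 0 0 0 0" --pt "0 0 0 0 0 0" --pt "0 0 0 0 0 0" --pt "0 0 0 0 0 0" --grip -1 --newtons 30

```text
clock: 5.6
eef_pos: [0.3595, -0.3089, 0.0775]
ee_rot: [-0.0, 0.707, -0.0, 0.707]
force: [0.2, -0.4, 5.7]
gripper_width: 0.318
```

```bash
python3 - <<'E'
from h import *
go([.359,-.309,.078],0)
c=(.359,-.309)
overlay('wrist',[],'pics/w2.png')
E
```

```text
shift [-0.0005 -0.0001 -0.0005] turn [-0.     0.002  0.003] t 5.6 F [ 0.21 -0.35  5.69] g 0.3182660971460135
```

View pics/w2.png

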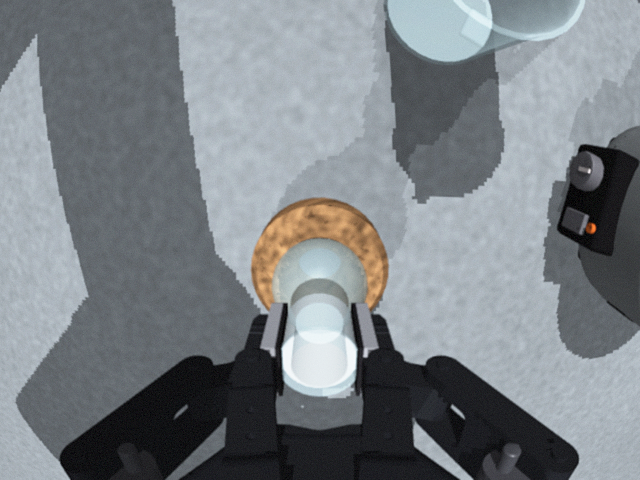

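Call:
apply_moves --pt "-0.003 0 0 0 0 0" --pt "-0.008 0 0 0 0 0" --pt "-0.016 0 0 0 0 0" --pt "-0.03 0 0 0 0 0" --pt "-0.048 0 0 0 0 0" --pt "-0.068 0 0 0 0 0" --pt "-0.088 0 0 0 0 0" --pt "-0.108 0 0 0 0 0" --pt "-0.124 0 0 0 0 0" --pt "-0.136 0 0 0 0 0" --pt "-0.142 0 0 0 0 0" --pt "-0.142 0 0 0 0 0"

```text
clock: 6.85
eef_pos: [0.3594, -0.3089, 0.2199]
ee_rot: [-0.0, 0.707, -0.0, 0.707]
force: [0.4, -0.3, -1.5]
gripper_width: 0.318
```

```bash
python3 - <<'E'
from h import *
go([.6463,-.0155,.22],0)
overlay('wrist',[],'pics/w3.png');overlay('scene',[],'pics/s3.png')
E
```

```text
shift [-2.000e-04  2.934e-01  2.869e-01] turn [0.    0.003 0.005] t 6.85 F [ 0.41 -0.27 -1.48] g 0.3177090454028486
```

View pics/s3.png

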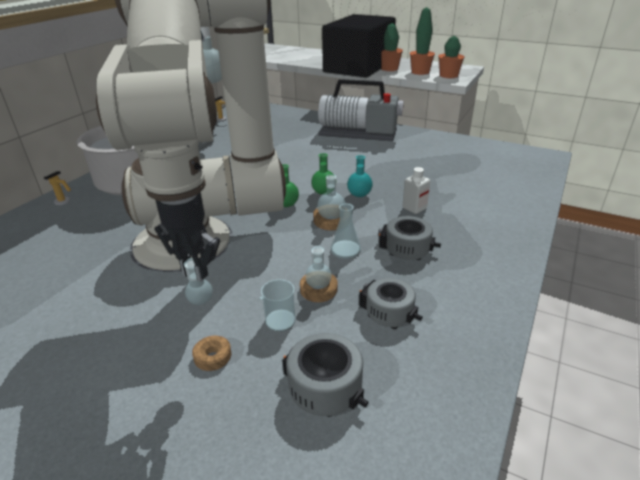

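Call:
apply_moves --pt "0 0.005 0.005 0 0 0" --pt "0 0.02 0.019 0 0 0" --pt "0 0.044 0.043 0 0 0" --pt "0 0.075 0.073 0 0 0" --pt "0 0.11 0.107 0 0 0" --pt "0 0.145 0.142 0 0 0" --pt "0 0.18 0.176 0 0 0" --pt "0 0.215 0.21 0 0 0" --pt "0 0.246 0.24 0 0 0" --pt "0 0.27 0.264 0 0 0" --pt "0 0.287 0.28 0 0 0" --pt "0 0.2934 0.2869 0 0 0"

```text
clock: 8.15
eef_pos: [0.6471, -0.013, 0.218]
ee_rot: [-0.001, 0.708, 0.001, 0.707]
force: [-0.4, -1.0, -0.0]
gripper_width: 0.317
```

Call:
apply_moves --pt "0.01 0 0 0 0 0" --pt "0.03 0 0 0 0 0" --pt "0.045 0 0 0 0 0" --pt "0.05 0 0 0 0 0" --pt "0.05 0 0 0 0 0" --pt "0.05 0 0 0 0 0"

```text
clock: 8.75
eef_pos: [0.6463, -0.0157, 0.17]
ee_rot: [0.0, 0.707, -0.0, 0.707]
force: [0.5, -1.1, -0.1]
gripper_width: 0.319
```

```bash
python3 - <<'E'
from h import *
go([.6463,-.0155,.108],0)
c=(.6463,-.0155)
overlay('wrist',[((*c,.0665),.055),((*c,.0665),.028)],'pics/w4.png')
overlay('scene',[((*c,.0665),.055),((*c,.0665),.028)],'pics/s4.png');
im=cv2.imread('pics/w4.png');im2=cv2.imread('pics/s4.png')
cv2.imwrite('pics/c4.png',np.hstack([cv2.resize(im[180:440,190:450],(400,400)),cv2.resize(im2[200:350,320:470],(400,400),interpolation=cv2.INTER_CUBIC)]))
E
```

```text
shift [ 0.062   0.0002 -0.0001] turn [-0.003  0.005  0.002] t 8.75 F [ 0.51 -1.11 -0.05] g 0.3189701618613198
```

View pics/c4.png

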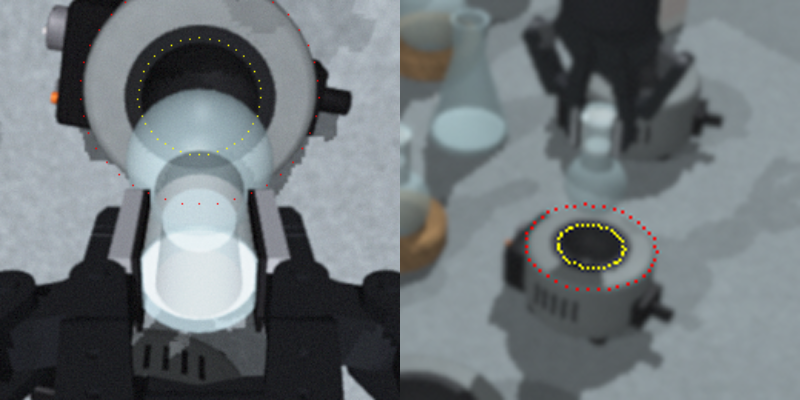

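View pics/w4.png

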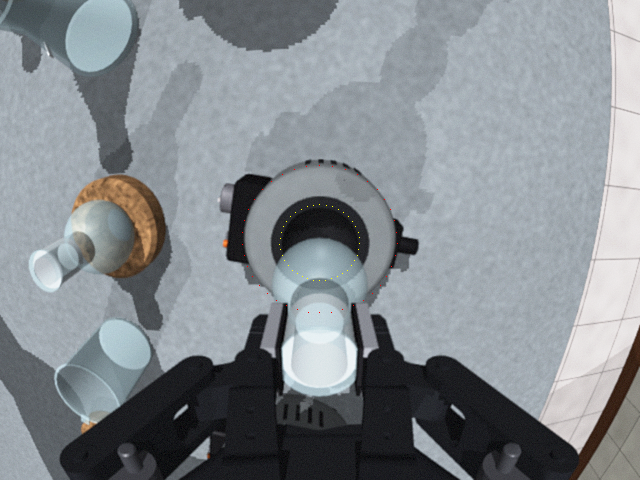

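Call:
apply_moves --pt "0.008 0 0 0 0 0" --pt "0.02 0 0 0 0 0" --pt "0.032 0 0 0 0 0" --pt "0.042 0 0 0 0 0" --pt "0.049 0 0 0 0 0" --pt "0.053 0 0 0 0 0" --pt "0.053 0 0 0 0 0"

```text
clock: 9.55
eef_pos: [0.6461, -0.0154, 0.1157]
ee_rot: [-0.0, 0.707, 0.0, 0.707]
force: [-0.2, -0.0, -0.9]
gripper_width: 0.318
```

```bash
python3 - <<'E'
from h import *
go([.6463,-.0155,.108],0)
c=(.6463,-.0155)
overlay('scene',[],'pics/s5.png');
overlay('wrist',[],'pics/w5.png');
im=cv2.imread('pics/w5.png');im2=cv2.imread('pics/s5.png')
cv2.imwrite('pics/c5.png',np.hstack([cv2.resize(im[180:440,190:450],(400,400)),cv2.resize(im2[240:340,340:440],(400,400),interpolation=cv2.INTER_CUBIC)]))
E
```

```text
shift [ 0.0077 -0.0001  0.0002] turn [ 0.    -0.006 -0.   ] t 9.55 F [-0.23 -0.   -0.87] g 0.3183724689290852
```

View pics/c5.png

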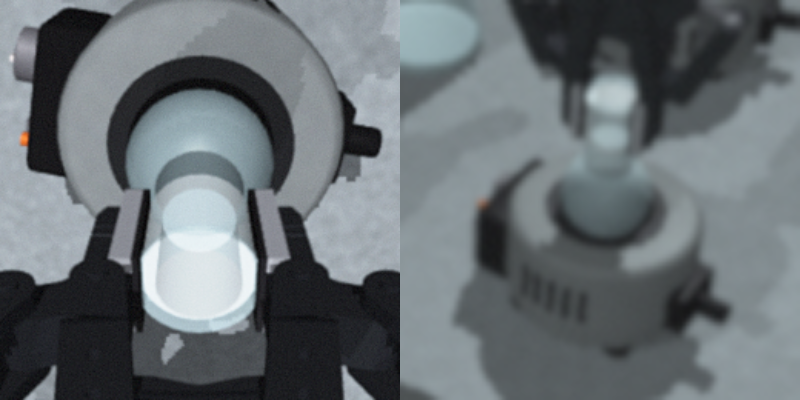

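Well centred. I'll go down in 1 mm steps and watch the force.

Call:
apply_moves --pt "0.001 0 0 0 0 0" --pt "0.002 0 0 0 0 0" --pt "0.003 0 0 0 0 0" --pt "0.004 0 0 0 0 0" --pt "0.005 0 0 0 0 0" --pt "0.005 0 0 0 0 0"

```text
clock: 10.25
eef_pos: [0.6462, -0.0154, 0.1111]
ee_rot: [-0.0, 0.707, -0.0, 0.707]
force: [0.5, 0.0, -0.4]
gripper_width: 0.319
```

Call:
apply_moves --pt "0.001 0 0 0 0 0" --pt "0.001 0 0 0 0 0"

```text
clock: 10.45
eef_pos: [0.6462, -0.0154, 0.1102]
ee_rot: [-0.0, 0.707, -0.0, 0.707]
force: [-0.5, 0.2, -1.2]
gripper_width: 0.318
```

Call:
apply_moves --pt "0.001 0 0 0 0 0" --pt "0.001 0 0 0 0 0"

```text
clock: 10.65
eef_pos: [0.6461, -0.0154, 0.1091]
ee_rot: [-0.0, 0.707, -0.0, 0.707]
force: [-0.5, -0.2, -0.8]
gripper_width: 0.319
```

Call:
apply_moves --pt "0.001 0 0 0 0 0" --pt "0.001 0 0 0 0 0"

```text
clock: 10.85
eef_pos: [0.6462, -0.0154, 0.1081]
ee_rot: [-0.0, 0.707, -0.0, 0.707]
force: [0.4, 1.5, -0.2]
gripper_width: 0.319
```

Call:
apply_moves --pt "0.001 0 0 0 0 0" --pt "0.001 0 0 0 0 0"

```text
clock: 11.05
eef_pos: [0.6465, -0.0153, 0.1076]
ee_rot: [-0.0, 0.707, -0.0, 0.707]
force: [1.0, 0.6, 2.6]
gripper_width: 0.32
```

Call:
apply_moves --pt "0.0005 0 0 0 0 0" --pt "0.0005 0 0 0 0 0"

```text
clock: 11.25
eef_pos: [0.6466, -0.0152, 0.1075]
ee_rot: [-0.0, 0.707, 0.0, 0.707]
force: [-1.0, 1.1, 7.6]
gripper_width: 0.317
```

```bash
python3 - <<'E'
from h import *
s=sense(); print(s['eef_pos'],s['force'],s['ft_torque'])
E
```

```text
[ 0.64655212 -0.01524452  0.10752919] [-0.96715606  1.08154908  7.58770726] [ 0.18881998  0.13954502 -0.01717951]
```

Call:
apply_moves --pt "-0.0008 0 0 0 0 0" --pt "-0.0008 0 0 0 0 0"

```text
clock: 11.45
eef_pos: [0.6463, -0.0154, 0.1077]
ee_rot: [-0.0, 0.707, -0.0, 0.707]
force: [0.4, 0.9, 2.6]
gripper_width: 0.314
```

Call:
apply_moves --pt "0 0 0 0 0 0" --pt "0 0 0 0 0 0" --pt "0 0 0 0 0 0" --pt "0 0 0 0 0 0" --pt "0 0 0 0 0 0" --pt "0 0 0 0 0 0" --grip 0.2

```text
clock: 12.05
eef_pos: [0.6462, -0.0154, 0.1076]
ee_rot: [-0.0, 0.707, -0.0, 0.707]
force: [0.7, -0.7, -0.5]
gripper_width: 0.601
```

```bash
python3 - <<'E'
from h import *
s=sense(); print(s['clock'],s['eef_pos'],s['force'],s['gripper_width'])
c=(.6463,-.0155)
overlay('scene',[((*c,.14),.0155),((*c,.0665),.028)],'pics/s6.png');
overlay('wrist',[((*c,.14),.0155)],'pics/w6.png');
im=cv2.imread('pics/w6.png');im2=cv2.imread('pics/s6.png')
cv2.imwrite('pics/c6.png',np.hstack([cv2.resize(im[180:440,190:450],(400,400)),cv2.resize(im2[240:340,340:440],(400,400),interpolation=cv2.INTER_CUBIC)]))
E
```

```text
12.05 [ 0.64621749 -0.01536776  0.10756837] [ 0.6947919  -0.73502789 -0.50187371] 0.6006492032587565
```

View pics/c6.png

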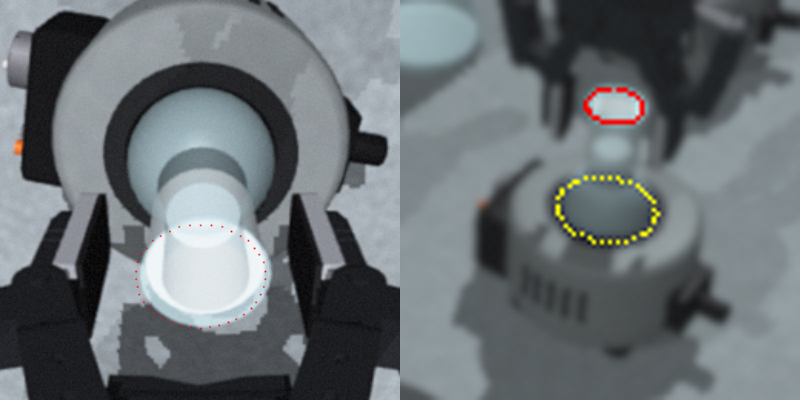

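Call:
apply_moves --pt "-0.005 0 0 0 0 0" --pt "-0.015 0 0 0 0 0" --pt "-0.03 0 0 0 0 0" --pt "-0.05 0 0 0 0 0" --pt "-0.075 0 0 0 0 0" --pt "-0.1 0 -0.01 0 0 0" --pt "-0.11 0 -0.03 0 0 0" --pt "-0.115 0 -0.065 0 0 0" --pt "-0.115 0 -0.105 0 0 0" --pt "-0.115 0 -0.145 0 0 0" --pt "-0.115 0 -0.175 0 0 0" --pt "-0.115 -0.001 -0.188 0 0 0"

```text
clock: 13.35
eef_pos: [0.4565, -0.0162, 0.2243]
ee_rot: [-0.0, 0.706, -0.0, 0.708]
force: [0.5, 0.0, 0.6]
gripper_width: 0.597
```

Call:
apply_moves --pt "0 0 0 0 0 0" --pt "0 0 0 0 0 0" --pt "0 0 0 0 0 0" --grip 1

```text
clock: 13.65
eef_pos: [0.4592, -0.0165, 0.2227]
ee_rot: [-0.0, 0.707, -0.0, 0.707]
force: [1.0, 0.6, -0.3]
gripper_width: 1.001
```

```bash
python3 - <<'E'
from h import *
go([.458,-.016,.091],0)
c=(.458,-.016);d=(.6463,-.0155)
overlay('wrist',[((*c,.123),.0155),((*c,.028),.0475),((*c,.0448),.032)],'pics/w7.png')
overlay('scene',[((*d,.14),.0155)],'pics/s7.png');overlay('top',[((*d,.14),.0155)],'pics/t7.png');
im=cv2.imread('pics/w7.png');im2=cv2.imread('pics/s7.png');t=cv2.imread('pics/t7.png')
cv2.imwrite('pics/c7.png',np.hstack([cv2.resize(im[170:300,250:380],(400,400),interpolation=cv2.INTER_CUBIC),cv2.resize(im2[240:340,340:440],(400,400),interpolation=cv2.INTER_CUBIC)]))
E
```

```text
shift [ 0.1317  0.0005 -0.0012] turn [-0. -0.  0.] t 13.65 F [ 0.97  0.59 -0.3 ] g 1.0011485215126437
```

View pics/c7.png

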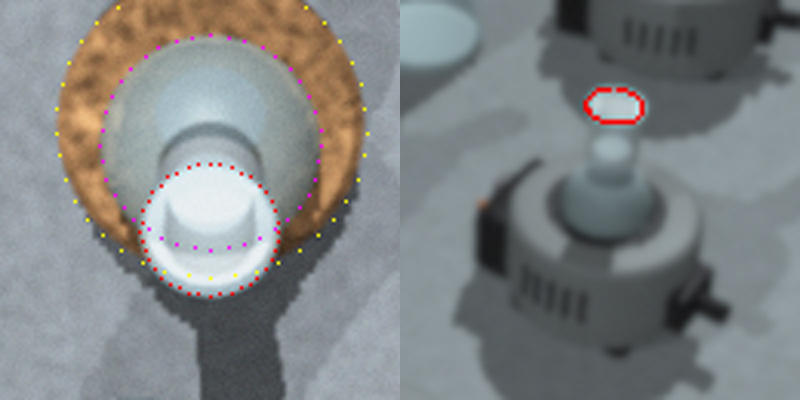

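View pics/w7.png

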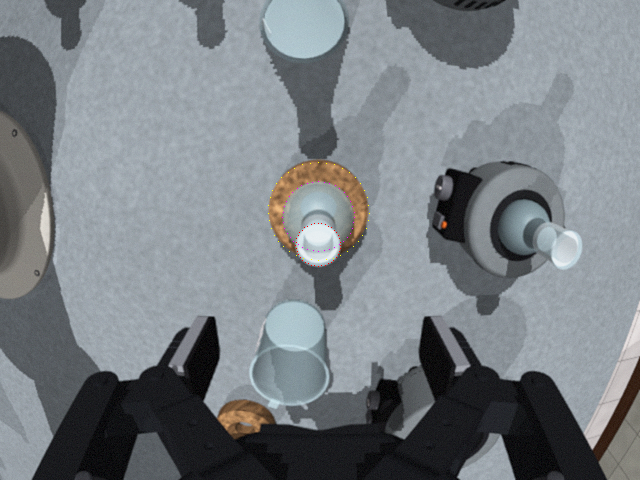

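Call:
apply_moves --pt "0.012 0 -0.001 0 0 0" --pt "0.035 0 -0.001 0 0 0" --pt "0.06 0 -0.001 0 0 0" --pt "0.085 0 -0.001 0 0 0" --pt "0.108 0 -0.001 0 0 0" --pt "0.123 0 -0.001 0 0 0" --pt "0.13 0 -0.001 0 0 0" --pt "0.132 0 -0.001 0 0 0" --pt "0.132 0 -0.001 0 0 0"

```text
clock: 14.7
eef_pos: [0.4573, -0.0164, 0.0907]
ee_rot: [-0.0, 0.707, -0.0, 0.707]
force: [-0.2, 0.1, 0.7]
gripper_width: 0.998
```

Call:
apply_moves --pt "0 0 0 0 0 0" --pt "0 0 0 0 0 0" --pt "0 0 0 0 0 0" --pt "0 0 0 0 0 0" --pt "0 0 0 0 0 0" --pt "0 0 0 0 0 0" --pt "0 0 0 0 0 0" --pt "0 0 0 0 0 0" --grip -1 --newtons 30

```text
clock: 15.5
eef_pos: [0.4574, -0.0164, 0.0908]
ee_rot: [-0.0, 0.707, -0.0, 0.707]
force: [1.0, -0.8, 4.0]
gripper_width: 0.317
```

Call:
apply_moves --pt "-0.003 0 0 0 0 0" --pt "-0.008 0 0 0 0 0" --pt "-0.016 0 0 0 0 0" --pt "-0.03 0 0 0 0 0" --pt "-0.048 0 0 0 0 0" --pt "-0.068 0 0 0 0 0" --pt "-0.09 0 0 0 0 0" --pt "-0.112 0 0 0 0 0" --pt "-0.132 0 0 0 0 0" --pt "-0.147 0 0 0 0 0" --pt "-0.155 0 0 0 0 0" --pt "-0.155 0 0 0 0 0"

```text
clock: 16.7
eef_pos: [0.4575, -0.0164, 0.2466]
ee_rot: [-0.0, 0.707, -0.0, 0.708]
force: [-0.2, 0.4, -1.5]
gripper_width: 0.315
```

```bash
python3 - <<'E'
from h import *
go([.5966,.251,.246],0)
overlay('wrist',[],'pics/w8.png')
E
```

```text
shift [0.0007 0.2674 0.1391] turn [0.    0.01  0.003] t 16.7 F [-0.23  0.43 -1.47] g 0.3154653093072067
```

View pics/w8.png

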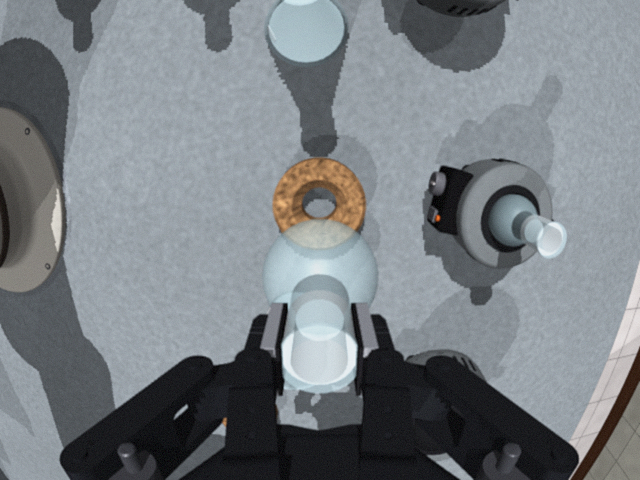

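Call:
apply_moves --pt "0 0.005 0.004 0 0 0" --pt "0 0.019 0.013 0 0 0" --pt "0 0.041 0.025 0 0 0" --pt "0 0.069 0.04 0 0 0" --pt "0 0.1 0.056 0 0 0" --pt "0 0.133 0.072 0 0 0" --pt "0 0.165 0.088 0 0 0" --pt "0 0.196 0.104 0 0 0" --pt "0 0.224 0.118 0 0 0" --pt "0 0.247 0.129 0 0 0" --pt "0 0.262 0.136 0 0 0" --pt "0 0.2674 0.139 0 0 0"

```text
clock: 17.95
eef_pos: [0.5963, 0.2528, 0.2439]
ee_rot: [-0.001, 0.708, 0.0, 0.706]
force: [0.9, -0.4, -1.2]
gripper_width: 0.323
```

Call:
apply_moves --pt "0.008 0 0 0 0 0" --pt "0.025 0 0 0 0 0" --pt "0.045 0 0 0 0 0" --pt "0.057 0 0 0 0 0" --pt "0.06 0 0 0 0 0" --pt "0.06 0 0 0 0 0"

```text
clock: 18.55
eef_pos: [0.5961, 0.2506, 0.1855]
ee_rot: [0.0, 0.707, -0.0, 0.707]
force: [0.4, 0.4, -1.0]
gripper_width: 0.318
```

```bash
python3 - <<'E'
from h import *
go([.5966,.251,.123],0)
c=(.5966,.251)
overlay('wrist',[((*c,.073),.0625),((*c,.073),.0345)],'pics/w9.png')
overlay('scene',[((*c,.073),.0625),((*c,.073),.0345)],'pics/s9.png');
im=cv2.imread('pics/w9.png');im2=cv2.imread('pics/s9.png')
cv2.imwrite('pics/c9.png',np.hstack([cv2.resize(im[160:420,190:450],(400,400)),cv2.resize(im2[160:280,350:470],(400,400),interpolation=cv2.INTER_CUBIC)]))
E
```

```text
shift [0.0625 0.0004 0.0005] turn [-0.003 -0.003  0.002] t 18.55 F [ 0.43  0.44 -0.97] g 0.3177935711201187
```

View pics/c9.png

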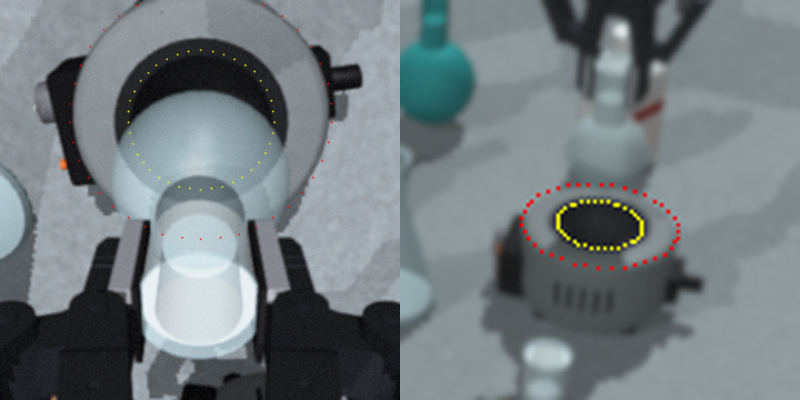

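Call:
apply_moves --pt "0.008 0 0 0 0 0" --pt "0.02 0 0 0 0 0" --pt "0.032 0 0 0 0 0" --pt "0.043 0 0 0 0 0" --pt "0.051 0.0003 0.0003 0 0 0" --pt "0.055 0.0003 0.0003 0 0 0" --pt "0.056 0.0003 0.0003 0 0 0" --pt "0.057 0.0003 0.0003 0 0 0" --pt "0.058 0.0003 0.0003 0 0 0" --pt "0.058 0.0003 0.0003 0 0 0"

```text
clock: 19.65
eef_pos: [0.5966, 0.2513, 0.1278]
ee_rot: [0.0, 0.707, 0.0, 0.707]
force: [-0.3, -0.3, -0.2]
gripper_width: 0.317
```

Call:
apply_moves --pt "0.001 0 0 0 0 0" --pt "0.002 0 0 0 0 0" --pt "0.002 0 0 0 0 0"

```text
clock: 19.95
eef_pos: [0.5965, 0.2513, 0.1254]
ee_rot: [-0.0, 0.707, -0.0, 0.707]
force: [-0.4, -0.7, -0.2]
gripper_width: 0.316
```

Call:
apply_moves --pt "0.001 0 0 0 0 0" --pt "0.001 0 0 0 0 0"

```text
clock: 20.15
eef_pos: [0.5965, 0.2513, 0.1244]
ee_rot: [-0.0, 0.707, -0.0, 0.707]
force: [0.1, 0.7, -0.7]
gripper_width: 0.319
```

Call:
apply_moves --pt "0.001 0 0 0 0 0" --pt "0.001 0 0 0 0 0"

```text
clock: 20.35
eef_pos: [0.5966, 0.2513, 0.1237]
ee_rot: [-0.0, 0.707, -0.0, 0.707]
force: [-0.4, -0.4, -0.1]
gripper_width: 0.315
```

Call:
apply_moves --pt "0.001 0 0 0 0 0" --pt "0.001 0 0 0 0 0"

```text
clock: 20.55
eef_pos: [0.5968, 0.2513, 0.1234]
ee_rot: [0.0, 0.707, -0.0, 0.707]
force: [-2.0, -0.8, 8.8]
gripper_width: 0.315
```

Call:
apply_moves --pt "0.0005 0 0 0 0 0" --pt "0.0005 0 0 0 0 0"

```text
clock: 20.75
eef_pos: [0.5969, 0.2513, 0.1234]
ee_rot: [0.0, 0.707, 0.0, 0.708]
force: [-3.4, -2.5, 12.6]
gripper_width: 0.319
```

Call:
apply_moves --pt "-0.001 0 0 0 0 0" --pt "-0.0012 0 0 0 0 0" --pt "-0.0012 0 0 0 0 0"

```text
clock: 21.05
eef_pos: [0.5967, 0.2513, 0.1235]
ee_rot: [-0.0, 0.707, -0.0, 0.707]
force: [-1.2, -0.9, 5.1]
gripper_width: 0.319
```

Call:
apply_moves --pt "0 0 0 0 0 0" --pt "0 0 0 0 0 0" --pt "0 0 0 0 0 0" --pt "0 0 0 0 0 0" --pt "0 0 0 0 0 0" --pt "0 0 0 0 0 0" --grip 0.2

```text
clock: 21.65
eef_pos: [0.5965, 0.2513, 0.1232]
ee_rot: [-0.0, 0.707, -0.0, 0.707]
force: [0.5, 0.7, 0.2]
gripper_width: 0.601
```

```bash
python3 - <<'E'
from h import *
s=sense(); print(s['clock'],s['eef_pos'],s['force'],s['gripper_width'])
c=(.5966,.251)
overlay('scene',[((*c,.155),.0155),((*c,.073),.0345)],'pics/s10.png');
overlay('wrist',[((*c,.155),.0155)],'pics/w10.png');
im=cv2.imread('pics/w10.png');im2=cv2.imread('pics/s10.png')
cv2.imwrite('pics/c10.png',np.hstack([cv2.resize(im[180:440,190:450],(400,400)),cv2.resize(im2[160:280,350:470],(400,400),interpolation=cv2.INTER_CUBIC)]))
E
```

```text
21.65 [0.59653562 0.25131151 0.12323482] [0.46260083 0.7415871  0.2385032 ] 0.6010920683911456
```

View pics/c10.png

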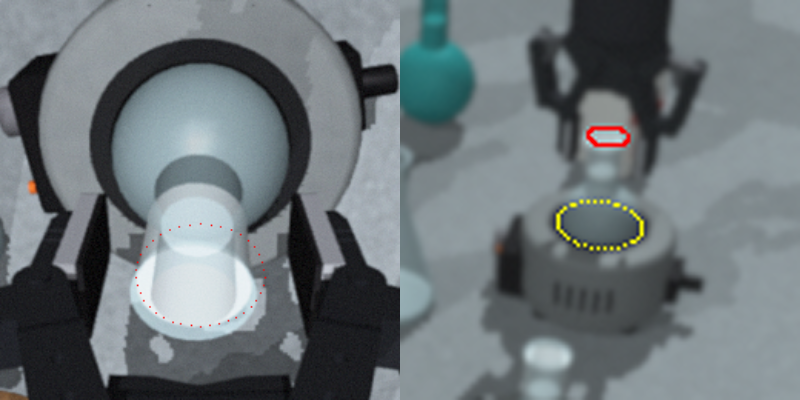

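Call:
apply_moves --pt "-0.005 0 0 0 0 0" --pt "-0.015 0 0 0 0 0" --pt "-0.03 0 0 0 0 0" --pt "-0.05 0 0 0 0 0" --pt "-0.075 0 0 0 0 0" --pt "-0.1 0 0 0 0 0" --pt "-0.12 0 -0.01 0 0 0" --pt "-0.13 0.002 -0.03 0 0 0" --pt "-0.135 0.006 -0.06 0 0 0" --pt "-0.135 0.012 -0.095 0 0 0" --pt "-0.135 0.02 -0.13 0 0 0" --pt "-0.135 0.025 -0.165 0 0 0"

```text
clock: 22.95
eef_pos: [0.4302, 0.2766, 0.2597]
ee_rot: [0.0, 0.707, 0.0, 0.708]
force: [0.6, -0.6, 0.5]
gripper_width: 0.598
```

Call:
apply_moves --pt "0 0.005 -0.035 0 0 0" --pt "0 0.01 -0.065 0 0 0" --pt "0 0.012 -0.085 0 0 0" --pt "0 0.0125 -0.0925 0 0 0" --pt "0 0.0125 -0.0925 0 0 0" --pt "0 0.0125 -0.0925 0 0 0" --grip 1

```text
clock: 23.55
eef_pos: [0.3398, 0.2888, 0.2588]
ee_rot: [0.0, 0.707, 0.0, 0.707]
force: [-0.5, -0.3, 0.0]
gripper_width: 0.998
```

```bash
python3 - <<'E'
from h import *
go([.339,.288,.116],0)
c=(.339,.288);d=(.5966,.251);e=(.6463,-.0155)
overlay('wrist',[((*c,.148),.0155),((*c,.028),.057),((*c,.050),.0425),((*d,.155),.0155)],'pics/w11.png')
it=[((*d,.155),.0155),((*d,.077),.032),((*e,.14),.0155),((*e,.0705),.0255)]
im2=overlay('scene',it,'pics/s11.png');t=overlay('top',it,'pics/t11.png');
im=cv2.imread('pics/w11.png')
u=lambda a:cv2.resize(a,(400,300) if a.shape[0]!=a.shape[1] else (300,300),interpolation=cv2.INTER_CUBIC)
cv2.imwrite('pics/c11.png',np.vstack([np.hstack([u(t[150:210,208:268]),u(im2[160:260,360:460])]),np.hstack([u(t[133:193,315:375]),u(im2[240:340,340:440])])]))
E
```

```text
shift [ 0.1428 -0.0008 -0.0009] turn [-0.001  0.005 -0.001] t 23.55 F [-0.46 -0.3   0.01] g 0.997889728416281
```

View pics/c11.png

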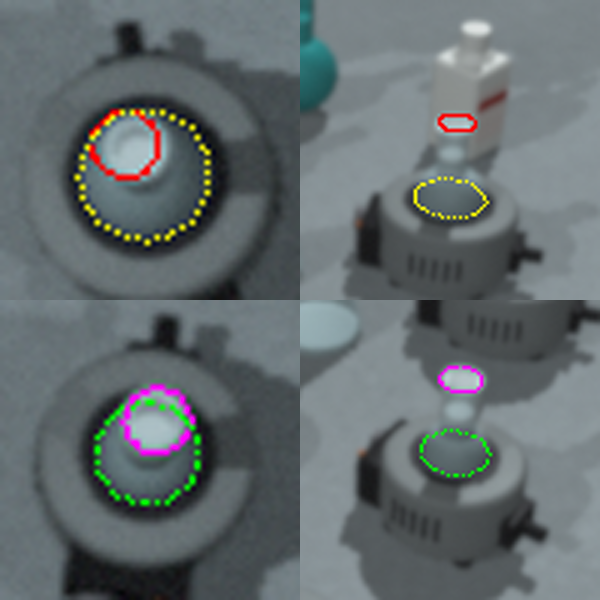

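View pics/w11.png

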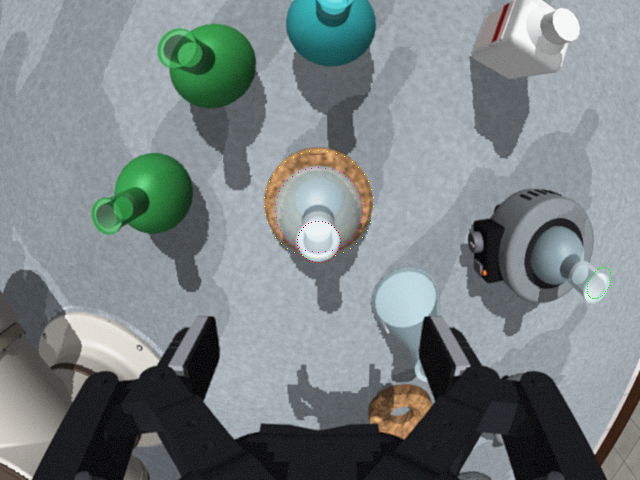

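```bash
python3 - <<'E'
import cv2
im=cv2.imread('pics/w11.png'); cv2.imwrite('pics/w11c.png',cv2.resize(im[140:270,255:385],(600,600),interpolation=cv2.INTER_CUBIC))
E
```

```text
(no output)
```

View pics/w11c.png

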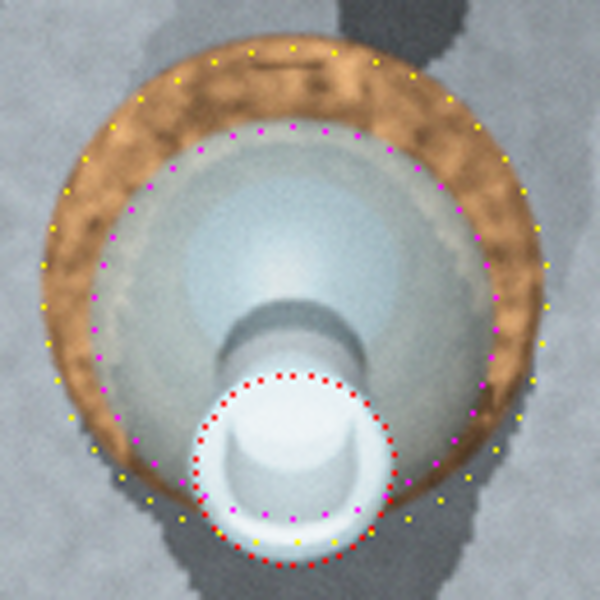

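Call:
apply_moves --pt "0.012 0.0005 -0.0005 0 0 0" --pt "0.035 0.0005 -0.0008 0 0 0" --pt "0.065 0.0005 -0.0008 0 0 0" --pt "0.095 0.0005 -0.0008 0 0 0" --pt "0.12 0.0005 -0.0008 0 0 0" --pt "0.136 0.0005 -0.0008 0 0 0" --pt "0.143 0.0005 -0.0008 0 0 0" --pt "0.145 0.0005 -0.0008 0 0 0" --pt "0.145 0.0005 -0.0008 0 0 0"

```text
clock: 24.6
eef_pos: [0.3384, 0.2894, 0.1135]
ee_rot: [0.0, 0.707, -0.0, 0.707]
force: [-0.5, 0.7, 0.7]
gripper_width: 0.999
```

Call:
apply_moves --pt "0 0 0 0 0 0" --pt "0 0 0 0 0 0" --pt "0 0 0 0 0 0" --pt "0 0 0 0 0 0" --pt "0 0 0 0 0 0" --pt "0 0 0 0 0 0" --pt "0 0 0 0 0 0" --pt "0 0 0 0 0 0" --grip -1 --newtons 40

```text
clock: 25.4
eef_pos: [0.3384, 0.2894, 0.1135]
ee_rot: [0.0, 0.707, 0.0, 0.707]
force: [0.9, 0.3, 5.3]
gripper_width: 0.317
```

Call:
apply_moves --pt "-0.003 0 0 0 0 0" --pt "-0.008 0 0 0 0 0" --pt "-0.016 0 0 0 0 0" --pt "-0.03 0 0 0 0 0" --pt "-0.05 0 0 0 0 0" --pt "-0.075 0 0 0 0 0" --pt "-0.1 0 0 0 0 0" --pt "-0.125 0 0 0 0 0" --pt "-0.15 0 0 0 0 0" --pt "-0.17 0 0 0 0 0" --pt "-0.18 0 0 0 0 0" --pt "-0.18 0 0 0 0 0"

```text
clock: 26.6
eef_pos: [0.3385, 0.2895, 0.2944]
ee_rot: [0.0, 0.707, 0.0, 0.708]
force: [-0.4, 0.6, -1.5]
gripper_width: 0.313
```

```bash
python3 - <<'E'
from h import *
go([.6105,-.2735,.294],0)
overlay('wrist',[],'pics/w12.png')
E
```

```text
shift [ 4.00e-04 -5.63e-01  2.72e-01] turn [ 0.     0.011 -0.006] t 26.6 F [-0.37  0.56 -1.53] g 0.3125116164336833
```

View pics/w12.png

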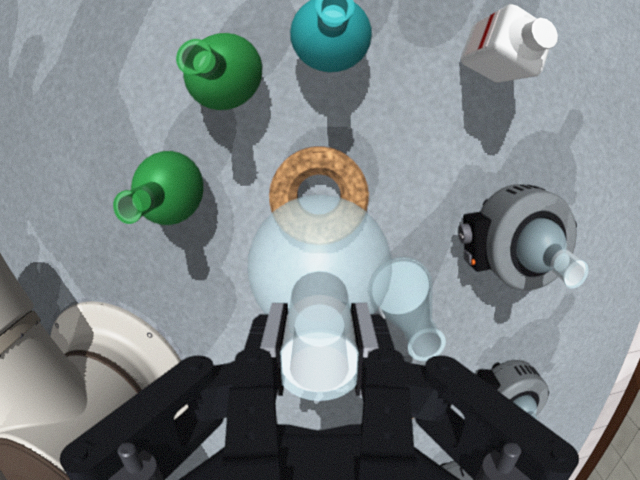

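Call:
apply_moves --pt "0 -0.006 0.003 0 0 0" --pt "0 -0.02 0.01 0 0 0" --pt "0 -0.04 0.02 0 0 0" --pt "0 -0.065 0.032 0 0 0" --pt "0 -0.093 0.045 0 0 0" --pt "0 -0.122 0.059 0 0 0" --pt "0 -0.152 0.073 0 0 0" --pt "0 -0.182 0.088 0 0 0" --pt "0 -0.212 0.102 0 0 0" --pt "0 -0.242 0.117 0 0 0" --pt "0 -0.272 0.131 0 0 0" --pt "0 -0.302 0.146 0 0 0"

```text
clock: 27.85
eef_pos: [0.4842, -0.0144, 0.2922]
ee_rot: [0.0, 0.708, -0.0, 0.707]
force: [1.1, -0.3, -0.9]
gripper_width: 0.316
```

Call:
apply_moves --pt "0 -0.03 0.0145 0 0 0" --pt "0 -0.06 0.029 0 0 0" --pt "0 -0.09 0.0435 0 0 0" --pt "0 -0.12 0.058 0 0 0" --pt "0 -0.15 0.0725 0 0 0" --pt "0 -0.18 0.087 0 0 0" --pt "0 -0.207 0.1 0 0 0" --pt "0 -0.23 0.111 0 0 0" --pt "0 -0.247 0.119 0 0 0" --pt "0 -0.257 0.124 0 0 0" --pt "0 -0.261 0.126 0 0 0" --pt "0 -0.261 0.126 0 0 0"

```text
clock: 29.05
eef_pos: [0.6101, -0.2737, 0.2927]
ee_rot: [0.0, 0.707, 0.0, 0.707]
force: [-0.3, 0.7, -1.0]
gripper_width: 0.317
```

Call:
apply_moves --pt "0.01 0 0 0 0 0" --pt "0.03 0 0 0 0 0" --pt "0.055 0 0 0 0 0" --pt "0.075 0 0 0 0 0" --pt "0.083 0 0 0 0 0" --pt "0.085 0 0 0 0 0" --pt "0.085 0 0 0 0 0"

```text
clock: 29.75
eef_pos: [0.6104, -0.2734, 0.209]
ee_rot: [-0.0, 0.707, -0.0, 0.707]
force: [0.7, -1.1, -1.5]
gripper_width: 0.316
```

```bash
python3 - <<'E'
from h import *
go([.6105,-.2735,.151],0)
c=(.6105,-.2735)
overlay('wrist',[((*c,.0835),.0725),((*c,.0835),.045)],'pics/w13.png')
overlay('scene',[((*c,.0835),.0725),((*c,.0835),.045)],'pics/s13.png');
im=cv2.imread('pics/w13.png');im2=cv2.imread('pics/s13.png')
cv2.imwrite('pics/c13.png',np.hstack([cv2.resize(im[160:420,190:450],(400,400)),cv2.resize(im2[270:430,250:410],(400,400),interpolation=cv2.INTER_CUBIC)]))
E
```

```text
shift [ 0.058  -0.      0.0001] turn [0.002 0.005 0.003] t 29.75 F [ 0.69 -1.14 -1.45] g 0.3161644175848957
```

View pics/c13.png

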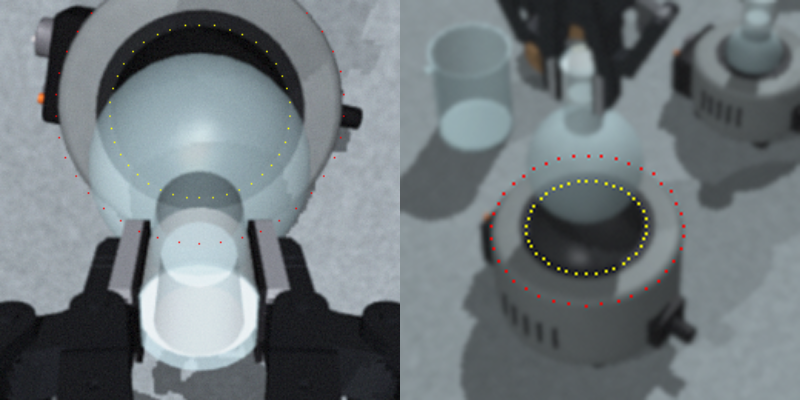

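Call:
apply_moves --pt "0.008 0 0 0 0 0" --pt "0.02 0 0 0 0 0" --pt "0.031 0 0 0 0 0" --pt "0.041 0 0 0 0 0" --pt "0.047 0 0 0 0 0" --pt "0.05 0 0 0 0 0" --pt "0.051 0 0 0 0 0" --pt "0.052 0 0 0 0 0" --pt "0.053 0 0 0 0 0" --pt "0.053 0 0 0 0 0"

```text
clock: 30.85
eef_pos: [0.6103, -0.2737, 0.1555]
ee_rot: [-0.0, 0.707, -0.0, 0.707]
force: [0.8, 0.8, -0.2]
gripper_width: 0.315
```

Call:
apply_moves --pt "0.001 0 0 0 0 0" --pt "0.002 0 0 0 0 0" --pt "0.002 0 0 0 0 0"

```text
clock: 31.15
eef_pos: [0.6102, -0.2737, 0.1532]
ee_rot: [0.0, 0.707, -0.0, 0.707]
force: [-0.2, -0.6, -1.2]
gripper_width: 0.319
```

Call:
apply_moves --pt "0.001 0 0 0 0 0" --pt "0.001 0 0 0 0 0"

```text
clock: 31.35
eef_pos: [0.6102, -0.2737, 0.1522]
ee_rot: [0.0, 0.707, -0.0, 0.707]
force: [0.6, -0.5, -0.9]
gripper_width: 0.319
```

Call:
apply_moves --pt "0.001 0 0 0 0 0" --pt "0.001 0 0 0 0 0"

```text
clock: 31.55
eef_pos: [0.6102, -0.2737, 0.1512]
ee_rot: [-0.0, 0.707, -0.0, 0.707]
force: [0.3, -0.1, -1.3]
gripper_width: 0.316
```

Call:
apply_moves --pt "0.0007 0 0 0 0 0" --pt "0.0007 0 0 0 0 0"

```text
clock: 31.75
eef_pos: [0.6102, -0.2737, 0.1505]
ee_rot: [-0.0, 0.707, -0.0, 0.707]
force: [0.1, 0.2, -0.8]
gripper_width: 0.321
```

Call:
apply_moves --pt "0.0007 0 0 0 0 0" --pt "0.0007 0 0 0 0 0"

```text
clock: 31.95
eef_pos: [0.6102, -0.2737, 0.1498]
ee_rot: [-0.0, 0.707, -0.0, 0.707]
force: [0.4, -0.0, -0.7]
gripper_width: 0.319
```

Call:
apply_moves --pt "0.0007 0 0 0 0 0" --pt "0.0007 0 0 0 0 0"

```text
clock: 32.15
eef_pos: [0.6102, -0.2737, 0.1491]
ee_rot: [-0.0, 0.707, -0.0, 0.707]
force: [-0.4, -0.5, -1.9]
gripper_width: 0.317
```

Call:
apply_moves --pt "0.0007 0 0 0 0 0" --pt "0.0007 0 0 0 0 0"

```text
clock: 32.35
eef_pos: [0.6104, -0.2737, 0.1488]
ee_rot: [-0.0, 0.707, -0.0, 0.707]
force: [0.9, 0.7, 1.7]
gripper_width: 0.318
```

Call:
apply_moves --pt "0.0007 0 0 0 0 0" --pt "0.0007 0 0 0 0 0"

```text
clock: 32.55
eef_pos: [0.6105, -0.2737, 0.1486]
ee_rot: [-0.0, 0.707, -0.0, 0.707]
force: [-0.1, 1.4, 7.6]
gripper_width: 0.319
```

Call:
apply_moves --pt "0.0007 0 0 0 0 0" --pt "0.0007 0 0 0 0 0"

```text
clock: 32.75
eef_pos: [0.6107, -0.2737, 0.1486]
ee_rot: [-0.0, 0.706, -0.0, 0.708]
force: [-1.6, 2.8, 12.1]
gripper_width: 0.315
```

Call:
apply_moves --pt "-0.001 0 0 0 0 0" --pt "-0.0014 0 0 0 0 0" --pt "-0.0014 0 0 0 0 0"

```text
clock: 33.05
eef_pos: [0.6104, -0.2737, 0.1487]
ee_rot: [-0.0, 0.707, -0.0, 0.707]
force: [1.3, 1.0, 4.0]
gripper_width: 0.319
```

Call:
apply_moves --pt "0 0 0 0 0 0" --pt "0 0 0 0 0 0" --pt "0 0 0 0 0 0" --pt "0 0 0 0 0 0" --pt "0 0 0 0 0 0" --pt "0 0 0 0 0 0" --grip 0.2

```text
clock: 33.65
eef_pos: [0.6102, -0.2737, 0.1485]
ee_rot: [-0.0, 0.707, -0.0, 0.707]
force: [0.0, -0.4, -0.1]
gripper_width: 0.605
```

```bash
python3 - <<'E'
from h import *
s=sense(); print(s['clock'],s['eef_pos'],s['force'],s['gripper_width'])
c=(.6105,-.2735)
it=[((*c,.185),.0155),((*c,.0875),.0425)]
overlay('scene',it,'pics/s14.png');
overlay('wrist',it,'pics/w14.png');
im=cv2.imread('pics/w14.png');im2=cv2.imread('pics/s14.png')
cv2.imwrite('pics/c14.png',np.hstack([cv2.resize(im[160:420,190:450],(400,400)),cv2.resize(im2[270:430,250:410],(400,400),interpolation=cv2.INTER_CUBIC)]))
E
```

```text
33.65 [ 0.61022325 -0.2736788   0.1484873 ] [ 0.00308624 -0.38834777 -0.08414497] 0.6047344326504224
```

View pics/c14.png

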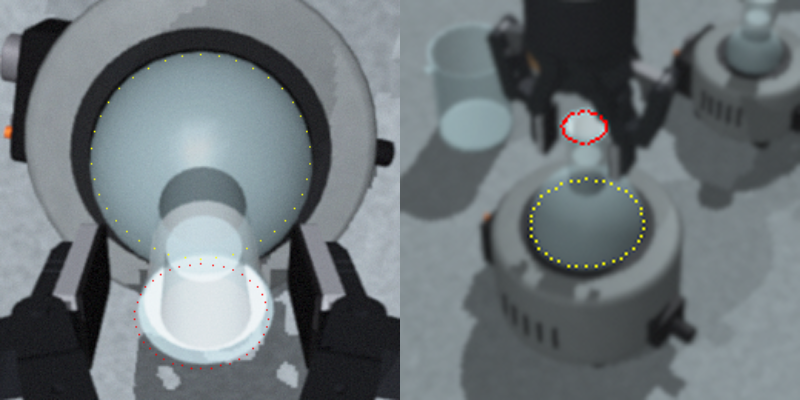

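Call:
apply_moves --pt "-0.005 0 0 0 0 0" --pt "-0.015 0 0 0 0 0" --pt "-0.03 0 0 0 0 0" --pt "-0.05 0 0 0 0 0" --pt "-0.075 0 0 0 0 0" --pt "-0.1 0.01 0 0 0 0" --pt "-0.11 0.03 0 0 0 0" --pt "-0.11 0.06 0 0 0 0" --pt "-0.11 0.1 0 0 0 0" --pt "-0.11 0.14 0 0 0 0" --pt "-0.11 0.18 -0.005 0 0 0" --pt "-0.11 0.22 -0.01 0 0 0"

```text
clock: 34.95
eef_pos: [0.5996, -0.0511, 0.2587]
ee_rot: [-0.0, 0.707, 0.0, 0.707]
force: [1.7, 0.3, -0.1]
gripper_width: 0.601
```

Call:
apply_moves --pt "0 0.04 0 0 0 0" --pt "0 0.08 -0.001 0 0 0" --pt "0 0.12 -0.001 0 0 0" --pt "0 0.16 -0.002 0 0 0" --pt "0 0.2 -0.003 0 0 0" --pt "0 0.235 -0.004 0 0 0" --pt "0 0.265 -0.004 0 0 0" --pt "0 0.285 -0.004 0 0 0" --pt "0 0.298 -0.004 0 0 0" --pt "0 0.305 -0.004 0 0 0" --pt "0 0.305 -0.004 0 0 0" --pt "0 0.305 -0.004 0 0 0"

```text
clock: 36.15
eef_pos: [0.5963, 0.2507, 0.2585]
ee_rot: [0.0, 0.707, -0.0, 0.707]
force: [-0.1, -0.6, -0.8]
gripper_width: 0.599
```

```bash
python3 - <<'E'
from h import *
print(sense()['clock'],sense()['eef_pos'])
d=(.5966,.251);e=(.6463,-.0155);f=(.6105,-.2735)
it=[((*d,.155),.0155),((*d,.077),.032)]
w=overlay('wrist',it,'pics/w15.png')
it2=it+[((*e,.14),.0155),((*e,.0705),.0255),((*f,.185),.0155),((*f,.0875),.0425)]
s=overlay('scene',it2,'pics/s15.png');t=overlay('top',[],'pics/t15.png')
u=lambda a:cv2.resize(a,(400,400),interpolation=cv2.INTER_CUBIC)
cv2.imwrite('pics/c15.png',np.hstack([u(w[160:290,250:380]),u(t[133:193,315:375])]))
E
```

```text
36.15 [0.59628199 0.25069539 0.25853499]
```

View pics/w15.png

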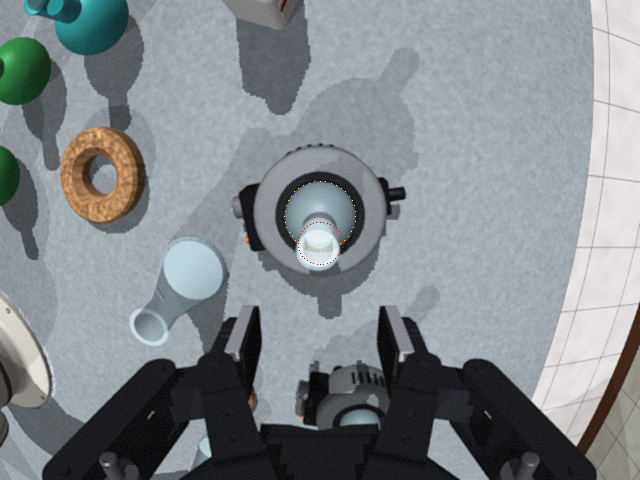

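View pics/c15.png

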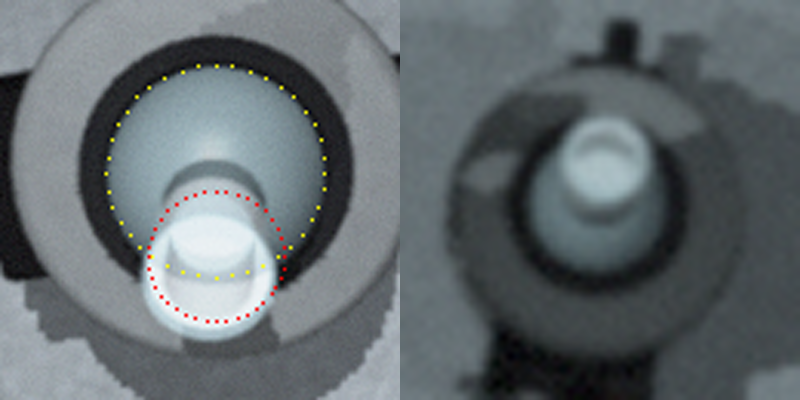

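View pics/s15.png

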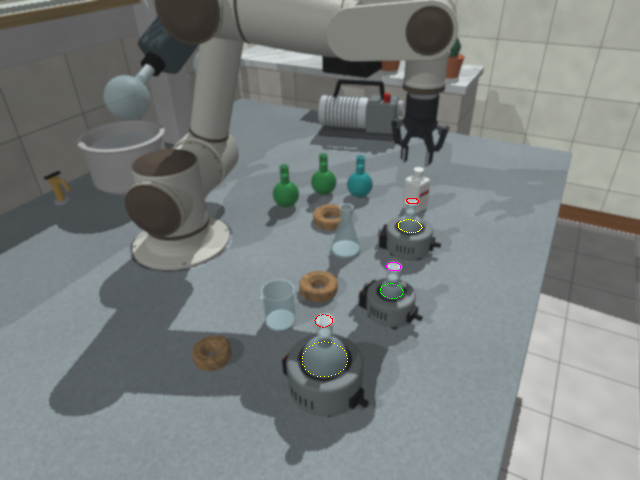

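The medium flask's mouth sits about 5 mm off its axis, a tilt of roughly 3.5°. The large flask looks upright. I'll grip the medium neck again along its tilt and swing it upright about the bulb centre.

Call:
apply_moves --pt "0.01 0 0 0.0 0 0.1" --pt "0.03 -0.001 0 0 0 0.2" --pt "0.055 -0.002 0 0 0 0.3" --pt "0.08 -0.0028 0 0 0 0.43" --pt "0.105 -0.0028 0.0004 0 0 0.43" --pt "0.122 -0.0028 0.0004 0 0 0.43" --pt "0.132 -0.0028 0.0004 0 0 0.43" --pt "0.135 -0.0028 0.0004 0 0 0.43" --pt "0.135 -0.0028 0.0004 0 0 0.43"

```text
clock: 37.2
eef_pos: [0.5967, 0.2484, 0.1235]
ee_rot: [0.021, 0.707, 0.021, 0.707]
force: [-0.4, 0.2, 0.1]
gripper_width: 0.606
```

Call:
apply_moves --pt "0 0 0 0 0 0" --pt "0 0 0 0 0 0" --pt "0 0 0 0 0 0" --pt "0 0 0 0 0 0" --pt "0 0 0 0 0 0" --pt "0 0 0 0 0 0" --grip -1 --newtons 20

```text
clock: 37.8
eef_pos: [0.5969, 0.2487, 0.1242]
ee_rot: [0.021, 0.706, 0.021, 0.707]
force: [-1.5, -0.7, 6.7]
gripper_width: 0.324
```

```bash
python3 - <<'E'
from h import *
go([.5966,.251,.123],0); print(sense()['eef_pos'],sense()['force'])
w=overlay('wrist',[((.5966,.251,.155),.0155),((.5966,.251,.077),.032)],'pics/w16.png')
cv2.imwrite('pics/c16.png',cv2.resize(w[160:420,190:450],(500,500)))
E
```

```text
shift [ 0.0014  0.0023 -0.0003] turn [ 0.001  0.008 -0.432] t 37.8 F [-1.54 -0.67  6.74] g 0.32437992419750655
[0.59691435 0.24865598 0.1242361 ] [-1.54293556 -0.66659394  6.7353315 ]
```

View pics/c16.png

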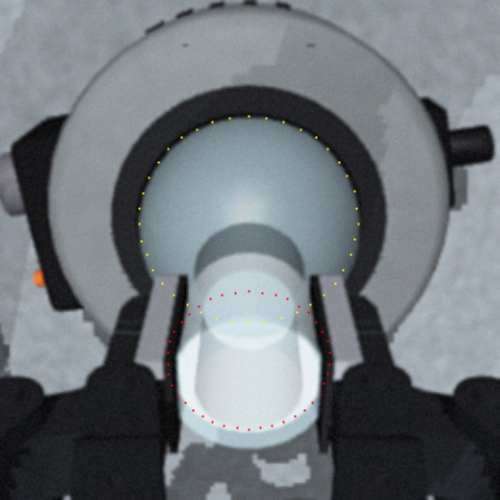

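Call:
apply_moves --pt "0 0.0007 0 0 0 -0.108" --pt "-0.0002 0.0014 0 0 0 -0.216" --pt "-0.0003 0.0021 0 0 0 -0.324" --pt "-0.0003 0.0028 0 0 0 -0.432" --pt "-0.0003 0.0028 0 0 0 -0.432" --pt "-0.0003 0.0028 0 0 0 -0.432"

```text
clock: 38.45
eef_pos: [0.5968, 0.2515, 0.1243]
ee_rot: [-0.0, 0.707, -0.0, 0.707]
force: [0.9, -1.1, 6.3]
gripper_width: 0.318
```

```bash
python3 - <<'E'
from h import *
go([.5966,.251,.123],0); print(sense()['eef_pos'],sense()['force'],sense()['ft_torque'])
w=overlay('wrist',[((.5966,.251,.155),.0155),((.5966,.251,.077),.032)],'pics/w17.png')
cv2.imwrite('pics/c17.png',cv2.resize(w[160:420,190:450],(500,500)))
E
```

```text
shift [ 0.0013 -0.0005 -0.0002] turn [0.003 0.004 0.006] t 38.45 F [ 0.87 -1.07  6.32] g 0.318120199085283
[0.59679611 0.25150231 0.12430622] [ 0.86773292 -1.07046428  6.31798341] [-0.02563098  0.06727835  0.04638059]
```

View pics/c17.png

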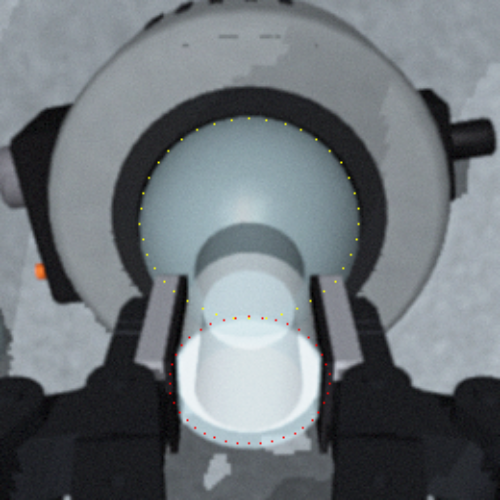

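Call:
apply_moves --pt "-0.0006 0 0 0 0 0" --pt "-0.0006 0 0 0 0 0"

```text
clock: 38.7
eef_pos: [0.5966, 0.2514, 0.1244]
ee_rot: [-0.0, 0.707, -0.0, 0.707]
force: [0.6, 0.9, 1.5]
gripper_width: 0.317
```

Call:
apply_moves --pt "0 0 0 0 0 0" --pt "0 0 0 0 0 0" --pt "0 0 0 0 0 0" --pt "0 0 0 0 0 0" --pt "0 0 0 0 0 0" --grip 0.2

```text
clock: 39.2
eef_pos: [0.5966, 0.2513, 0.1245]
ee_rot: [-0.0, 0.707, -0.0, 0.707]
force: [-0.1, -0.7, -0.2]
gripper_width: 0.6
```

Call:
apply_moves --pt "-0.005 0 0 0 0 0" --pt "-0.015 0 0 0 0 0" --pt "-0.03 0 0 0 0 0" --pt "-0.05 0 0 0 0 0" --pt "-0.075 0 0 0 0 0" --pt "-0.1 0 0 0 0 0" --pt "-0.12 0 0 0 0 0" --pt "-0.132 0 0 0 0 0" --pt "-0.135 0 0 0 0 0" --pt "-0.135 0 0 0 0 0" --pt "-0.135 0 0 0 0 0"

```text
clock: 40.3
eef_pos: [0.5964, 0.2513, 0.2585]
ee_rot: [-0.0, 0.708, -0.0, 0.707]
force: [1.2, 0.6, 0.1]
gripper_width: 0.6
```

```bash
python3 - <<'E'
from h import *
print(sense()['clock'],sense()['eef_pos'])
d=(.5966,.251)
w=overlay('wrist',[((*d,.155),.0155),((*d,.077),.032)],'pics/w18.png')
cv2.imwrite('pics/c18.png',cv2.resize(w[160:290,250:380],(500,500),interpolation=cv2.INTER_CUBIC))
E
```

```text
40.3 [0.5964123  0.25127491 0.25851717]
```

View pics/c18.png

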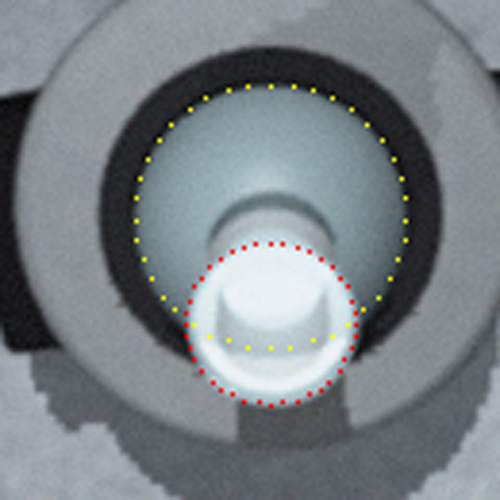

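Call:
apply_moves --pt "0 -0.01 0.002 0 0 0" --pt "0 -0.035 0.007 0 0 0" --pt "0 -0.07 0.013 0 0 0" --pt "0 -0.11 0.02 0 0 0" --pt "0 -0.15 0.028 0 0 0" --pt "0 -0.19 0.036 0 0 0" --pt "0 -0.225 0.042 0 0 0" --pt "0 -0.25 0.047 0 0 0" --pt "0 -0.263 0.05 0 0 0" --pt "0 -0.267 0.05 0 0 0" --pt "0 -0.267 0.05 0 0 0" --pt "0 -0.267 0.05 0 0 0"

```text
clock: 41.55
eef_pos: [0.6465, -0.0146, 0.2596]
ee_rot: [-0.0, 0.707, 0.0, 0.707]
force: [0.7, 0.5, 0.5]
gripper_width: 0.6
```

```bash
python3 - <<'E'
from h import *
print(sense()['clock'],sense()['eef_pos'])
d=(.6463,-.0155)
w=overlay('wrist',[((*d,.14),.0155),((*d,.0705),.0255)],'pics/w19.png')
cv2.imwrite('pics/c19.png',cv2.resize(w[160:290,250:380],(500,500),interpolation=cv2.INTER_CUBIC))
E
```

```text
41.55 [ 0.6464805  -0.01456557  0.2596422 ]
```

View pics/c19.png

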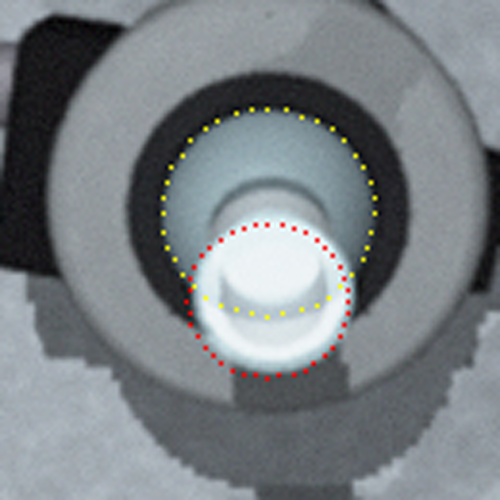

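Call:
apply_moves --pt "0 -0.01 -0.002 0 0 0" --pt "0 -0.035 -0.006 0 0 0" --pt "0 -0.07 -0.012 0 0 0" --pt "0 -0.11 -0.017 0 0 0" --pt "-0.005 -0.15 -0.022 0 0 0" --pt "-0.01 -0.19 -0.027 0 0 0" --pt "-0.015 -0.22 -0.031 0 0 0" --pt "-0.02 -0.242 -0.034 0 0 0" --pt "-0.02 -0.254 -0.036 0 0 0" --pt "-0.02 -0.258 -0.036 0 0 0" --pt "-0.02 -0.258 -0.036 0 0 0" --pt "-0.02 -0.258 -0.036 0 0 0"

```text
clock: 42.8
eef_pos: [0.6109, -0.2725, 0.2796]
ee_rot: [-0.0, 0.707, 0.0, 0.707]
force: [-0.0, -0.3, -0.5]
gripper_width: 0.603
```

```bash
python3 - <<'E'
from h import *
print(sense()['clock'],sense()['eef_pos'])
d=(.6105,-.2735)
w=overlay('wrist',[((*d,.185),.0155),((*d,.0875),.0425)],'pics/w20.png')
cv2.imwrite('pics/c20.png',cv2.resize(w[160:310,245:395],(500,500),interpolation=cv2.INTER_CUBIC))
E
```

```text
42.8 [ 0.61088474 -0.27254621  0.27958542]
```

View pics/c20.png

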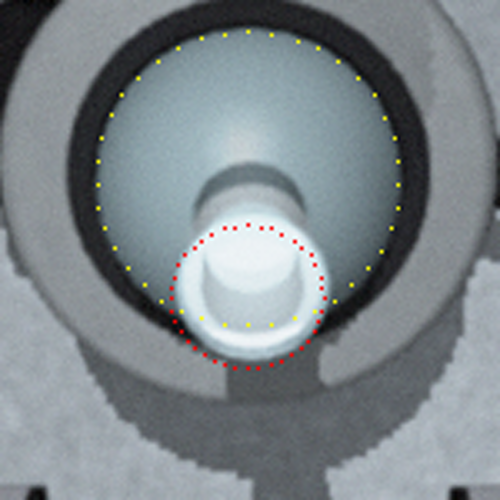

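All three flasks are upright to within about 1.5°, and the gripper is clear. I'll compare the bystanders with the first picture, then hand in.

```bash
python3 - <<'E'
from h import *
s=grab_frame('scene')[:,:,::-1]; cv2.imwrite('pics/s21.png',s)
a=cv2.imread('pics/scene0.png')
for n,(x,y) in dict(conical=(346,232),beaker=(280,305),bottle=(416,190)).items():
    tpl=a[y-22:y+22,x-18:x+18]; r=cv2.matchTemplate(s[y-30:y+30,x-26:x+26].copy(),tpl,cv2.TM_CCOEFF_NORMED)
    _,v,_,l=cv2.minMaxLoc(r); print(n,v,np.array(l)-8)
print(sense()['force'],sense()['clock'])
E
```

```text
conical 0.31924644112586975 [-7 -4]
beaker 0.9542335867881775 [0 0]
bottle 0.7392968535423279 [0 0]
[-0.7139479   0.12072158  0.64882688] 42.9
```

View pics/s21.png

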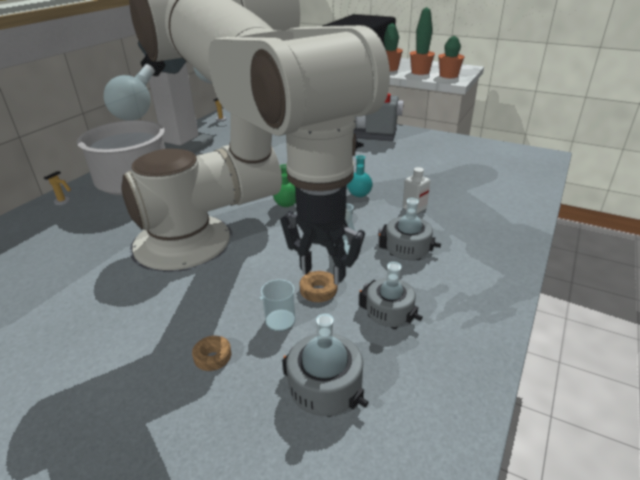

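The scene view shows all three flasks standing in their mantles: large (325,350), small (391,290) and medium (410,227). The beaker and bottle haven't moved. The gripper hides the conical flask here, but the 36 s picture shows it where it started, at (346,232).

```bash
python3 - <<'E'
from station import *
print(job_done())
E
```

```text
the job is handed in; nothing more can be done
None
```

All three round-bottomed flasks are in the mantles of their own size, and I handed the job in at about 43 s of the 96 s allowed. I set them in the order small, medium, large. I lowered each in steps of about 1 mm until the force rose as it bottomed out, peaking at 8–13 N, and then released it.

- **Medium flask:** my check after release found it leaning about 3.5°. I gripped the neck again and swung it upright about the bulb, and the next view from above showed it straight.
- **Last checks:** the bulbs matched the expected home positions in the wrist-camera views from above. The small and medium flasks look straight, and the large one leans about 1°.
- **Bystanders:** the beaker matched its first picture, and the bottle showed no shift, though its match was weaker because the medium flask's neck now overlaps it. The final match for the conical flask failed because the gripper hid it. The earlier picture at 36 s showed it in its starting place, and the arm did not work near it after that.
- **Look-alikes:** I left the green and turquoise flasks alone.

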